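Load the D cell into the high-chair music toy

ROBOT

A 7-joint arm with a two-finger parallel gripper is mounted at the origin on the work surface. World frame = base frame: x ahead of the robot, y to its left, z up, the work surface at z = 0. Lengths are in m, angles in rad, forces in N, time in s.
With the tool pointing down it reaches from about 0.35 to 0.9 m from the base axis. Payload 8.1 kg.
Tool frame: the origin (TCP) lies on the centre line of the jaws, within the pads' length; the fingertips stand 19 mm ahead of it and the grasp point (between the pads) is the TCP; z points along the fingers, y is the direction in which the jaws open and shut (so a half turn about z gives the same grasp; the last joint's range is limited). The gripper opens to 92 mm and grips with 3 to 60 N. Pads are 19 mm wide; open, the fingers measure 130 mm over their backs; the gripper's body (75 mm by 190 mm) begins 47 mm behind the grasp point.
Start: joints at [-1.295, 0.434, 0.025, 1.573, -0.012, 1.134, -0.075], TCP at [0.231, 0.581, 0.246] pointing down, gripper open.
Joint ranges: [-2.62, 2.62], [-0.44, 2.09], [-1.27, 1.32], [0.08, 2.57], [-1.32, 4.46], [0.12, 2], [-2.74, 2.74]. Speed limits (rad/s): [2.22, 2.22, 3.01, 3.01, 3.14, 3.14, 3.14].

INTERFACE

Orientations are given as a rotation vector (axis times angle).
In Python, from cell import monitor, imaging, workorder, outline_of gives the robot as it stands.
- The arm moves only by the tool move_arm, never from a script. Its argument "series" is a list of rows, each a list of 6 numbers: the shift along the world's x, y, z in cm, then the turn, a rotation vector about the world's x, y, z in degrees. A call has 1 to 8 rows; each row shifts and turns the commanded pose from where the row before left it; what a row does not reach is not made up. A row lasts 1/10 s, in which the tool goes at most 50 mm and 8.59 degrees, less where a joint would pass 70% of its speed; a pose out of reach is approached as far as the arm can. A call with a gripper value outside its range is refused whole. "grip" is the opening, from 0 (shut) to 1 (fully open), set as the call begins (left out, the last holds). The fingers move at their own pace and stop on an object; "force" is the grip in N (left out, the last holds). Time passes only in rows, so rows that do not move let the fingers close. It gives the time, the measured TCP pose, the force and the opening at its end, in the units of the state.
- monitor.observe(): the state, without advancing time (a new reading comes with each control period).
- imaging.get_image(name): name is "side" or "top" or "wrist"; returns a dict with "color" (420x560x3 uint8, red, green, blue), "fx", "fy", "cx", "cy" (pixels), "rvec" (rotation vector, rad) and "tvec" (3), from world to camera coordinates, as OpenCV has them; the wrist camera has in their place "mount" (4x4, takes a point from camera to tool coordinates, whose origin is the TCP and whose axes are the flange's). Camera axes: x right, y down, z forward; pixel columns grow to the right and rows downward; lengths in m; the calibration is good to about 2 mm. A picture is of the moment at which its call begins: read the wrist's pose just before it. There is no depth.
- workorder.sign_off(): hands the job in, once; it reports no verdict.
Trained networks look in the newest picture that a camera, given by its name, has taken for a name from the list of things; names that differ only in an ending like _2 or _b are one class to them, and where a whole thing is asked for, a point or a joint stands for the part that bears it (a point fixed in the world has none). Each returns a list of dicts, best first, with "p" (0 to 1); they miss things now and then, are a little off and sometimes report something else, mostly with a low value. They report only what shows in the picture. A call takes as long as a camera call. They do not tell look-alikes from the thing itself.
- outline_of(camera, thing): "mask" (420x560 bool, what is visible of it) and "rect" ([left, top, width, height] in pixels, round what is visible of it).
The state is a dict: "clock": time; "joints": joint angles; "dq": joint speeds; "joint_efforts": joint torques, N m; "position": TCP position; "ee_rot": TCP orientation; "force": force on the tool from outside, world axes, zero at the start; "ft_torque": the same for the moment, N m; "width": opening from 0.0 (shut) to 1.0 (fully open).
Only numpy, scipy, OpenCV 4.12 (cv2) and the standard library are available. Lean on these libraries where they do the work, as an engineer would, in place of code of your own. Each camera call takes 0.05 s, during which the arm holds its last target. There are 200 camera calls.

TASK

Put the fresh copper-banded battery from its cream rest into the open battery bay of the mint music toy: flat end against the coil spring first, press the spring back, then roll the nub end down past the coral retaining lip so the battery lies fully home, level, with the nub under the lip. Work gently by feel, never forcing the battery against the toy, let go of it, and leave everything else on the tray where it is.

Things in the scene. Friction and masses are not known exactly. Their poses are not given: they have to be found in the camera images.
- cell: Fresh D cell, near-black, copper band at its nub end, about 140 g: 33 mm diameter, body 58 mm plus nub 3 mm long, 10 mm diameter (61 mm overall). Origin on its axis midway along the 61 mm; +y points out of the nub end; flat face at y = -30.5 mm. Starts lying level in the cream rest.
- rest: Cream rest fixed on the tray, which is 12 mm above the bar top (z = 0). Plate 50 (x) x 70 (y) x 4 mm, origin under its centre; the cell lies along its y, axis 24 mm above the origin, on V ribs 18 to 27 mm either side of the middle, narrower (32 mm) than the cell, so fingers on its sides pass them.
- cell_nub (a point): Tip of the cell's nub (cell frame 0, +30.5, 0 mm).
- toy: Mint music toy lying face down, fixed on the tray, battery bay up: slab 120 (x) x 150 (y) x 20 mm, origin under its centre, z up. A teal cradle stands on it, its axis along toy y at x = 0, 43 mm above the origin: spring at the -y end, wall with coral lip at the +y end. Spring and lip move as one with the cradle. More than 22 N between cell and toy harms it.
- bay (a point): Nominal cradle centre on its axis (toy frame 0, 14, 43 mm; axes as the toy). The true centre C lies up to 6 mm either way along toy y, different each time, not reported, firmly clamped. A home cell is centred on C, its +y along toy +y, nub on the wall, spring pressed in 4 mm. Cradle floor 20 mm, slab top 23 mm below the axis.
- bay_lip (a point): Nominal tip of the lip, underside (C + 22.5 mm along toy y, 19 mm above the axis). Lip 30 mm wide, 4 mm thick (top 23 mm above the axis), overhanging 8 mm from the wall, whose face is at C + 30.5 mm. V ribs under the cell at C - 30 to C - 22 and C + 17 to C + 26 mm, narrower (32 mm) than the cell, tops 9 mm below the axis, so fingers on its sides pass them.
- bay_spring (a point): Nominal face of the free spring plate (C - 26.5 mm), a slippery brass disc, 22 mm across, rim rounded (a nub-up cell meets it 8 mm above the axis). Pushed to -y: 2 N at first touch, +0.7 N per mm, solid at 15 mm (12.6 N); drag 0.8 N per 10 mm/s. Rolling in from 30 degrees nub-up needs it held in 12 to 14.5 mm (10.5 to 12.2 N). Housing from C - 53.5 mm, 10 mm above the axis.
- bowl: Coral silicone bowl, 116 mm across, 45 mm high; origin under its centre. Leave alone.
- cup: Bamboo cup, 64 mm across, 70 mm high; origin under its centre. Leave alone.
- spoon: Plastic spoon, 140 mm long, lying along its x. Leave alone.
- duck: Yellow hard-vinyl duck, about 75 mm high; origin under its base. Leave alone.
- spent: Spent grey D cell with a white band, standing on end, 61 mm high, 33 mm diameter; origin at its foot. Leave alone.
- cover: The toy's mint battery cover, loose plate 50 x 85 x 6 mm lying flat; origin under its centre. Leave alone.
There are look-alikes about, which are no part of the job. What is shaped like the cell but blue or purple is not meant.

How it is judged:
At the end, for the whole second after the job is handed in: The copper-banded cell lies at rest in the toy's cradle, nub towards the lip end: its axis 43 mm above the toy's origin within 2.5 mm, within 3 mm sideways of the cradle axis, between 4 and 24 mm along toy y (the cradle's range), level and in line with the bay within 0.06 rad (z of cell in the frame of toy between 0.0405 and 0.0455 m and x of cell in the frame of toy between -0.003 and 0.003 m and y of cell in the frame of toy between 0.004 and 0.024 m and y of cell_nub in the frame of toy above 0.03 m and angle between the y axis of cell and the y axis of toy, either way round below 0.06 rad and linear speed of cell below 0.01 m/s); the robot touches nothing.
It fails at once if the cell is pressed against the toy with more than 22 N (contact force between cell and toy above 22 N).
It fails at once if a bystander (bowl, cup, spoon, duck, spent cell or cover) is moved more than 20 mm (distance of any of bowl, cup, spoon, duck, spent, cover from where it was at the start of the episode above 0.02 m).
It also fails if it takes over 72 s, if anything falls off the work surface, if the arm or the gripper's body presses on something with over 40 N, if the wrist force passes 120 N, or if a joint passes its speed limit or range.

## Working session

There is one attempt and no reset: what is moved stays moved. The work goes in short steps, Python scripts to look and compute and a tool call to move; the robot and the scene stay as the last step left them, time stands still between calls to the robot, and variables do not carry over. Pictures are saved under pics/ and viewed, about 8 in all and at most 12, crops included, and the job is handed in when it is done.

Besides the shell and the picture viewer there is one more tool, called after "Request:" as a command line: name --pt "numbers of a row" for each row, then --argument value for the rest. move_arm: Moves the arm, as the interface text tells. Its arguments: {"type":"object","properties":{"series":{"type":"array"},"grip":{"type":"number"},"force":{"type":"number"}},"required":["series"]}

```bash
mkdir -p pics; ls
cat > h.py <<'E'
import numpy as np, cv2
from scipy.spatial.transform import Rotation as R
from cell import monitor, imaging, workorder, outline_of
def cam(n):
    s=monitor.observe(); d=imaging.get_image(n); K=np.array([[d['fx'],0,d['cx']],[0,d['fy'],d['cy']],[0,0,1]])
    if n=='wrist':
        T=np.eye(4);T[:3,:3]=R.from_rotvec(s['ee_rot']).as_matrix();T[:3,3]=s['position'];M=T@np.array(d['mount'])
        Rw=M[:3,:3];o=M[:3,3]
    else:
        r=R.from_rotvec(np.ravel(d['rvec'])).as_matrix();Rw=r.T;o=-r.T@np.ravel(d['tvec'])
    return d['color'],K,Rw,o
def ray(c,p):
    _,K,Rw,o=c; v=Rw@np.linalg.inv(K)@np.array([p[0],p[1],1.]); return o,v/np.linalg.norm(v)
def atz(c,p,z):
    o,v=ray(c,p); return o+v*(z-o[2])/v[2]
def proj(c,P):
    _,K,Rw,o=c; q=K@(Rw.T@(np.asarray(P)-o)); return q[:2]/q[2]
def tri(*cp):
    A=np.zeros((3,3));b=np.zeros(3)
    for c,p in cp:
        o,v=ray(c,p);Q=np.eye(3)-np.outer(v,v);A+=Q;b+=Q@o
    return np.linalg.solve(A,b)
def save(n,img): cv2.imwrite('pics/'+n+'.png',cv2.cvtColor(np.ascontiguousarray(img),cv2.COLOR_RGB2BGR))
E
python3 - <<'E'
from h import *
s=monitor.observe();print(s)
a=cam('top');b=cam('side')
save('a',np.vstack([a[0]]));save('b',b[0])
for n in('top','side'):
    for t in('cell','rest','toy','spent','duck'):
        for r in outline_of(n,t)[:4]:
            ys,xs=np.nonzero(r['mask']);print(n,t,round(r['p'],2),r['rect'],xs.mean().round(1),ys.mean().round(1))
print(a[3],b[3])
E
```

```text
pics
{'clock': 0.0, 'joints': array([-1.29457507,  0.4352219 ,  0.02496282,  1.57409622, -0.01160603,
        1.1339586 , -0.07512481]), 'dq': array([-0.00023995,  0.00017093, -0.0021808 ,  0.00028099, -0.00084032,
        0.00302576, -0.00024379]), 'joint_efforts': array([-1.05462186e-03, -6.67864251e+01,  9.84246768e-01, -3.14471734e+01,
       -6.06815284e-02,  4.24493209e-02,  1.44230276e-04]), 'position': array([0.23101018, 0.58023538, 0.24494582]), 'ee_rot': array([-5.91604661e-01, -3.08522189e+00,  2.40424728e-03]), 'force': array([-0.49018281,  0.77417493, -0.03593966]), 'ft_torque': array([ 4.48012820e-03, -5.13009303e-05, -1.84472672e-02]), 'width': 0.9988393256141755}
top cell 0.83 [323.4, 288.4, 18.6, 23.7] 333.9 301.2
top cell 0.81 [398.7, 265.8, 21.7, 23.3] 410.0 277.9
top cell 0.7 [299.1, 185.9, 21.5, 29.2] 309.0 202.0
top cell 0.63 [298.9, 188.0, 21.0, 17.9] 309.9 198.3
top rest 0.72 [299.9, 188.7, 20.8, 24.2] 308.7 202.0
top toy 0.82 [199.6, 149.7, 58.0, 56.5] 226.4 177.5
top spent 0.74 [150.6, 230.3, 19.9, 11.6] 159.4 233.6
top duck 0.56 [355.1, 130.4, 25.5, 23.1] 365.3 142.8
top duck 0.18 [231.0, 105.4, 22.2, 28.4] 241.2 120.1
side cell 0.84 [355.8, 346.2, 38.5, 24.3] 375.7 358.4
side cell 0.79 [302.3, 215.9, 20.9, 27.1] 313.8 227.7
side cell 0.58 [237.7, 317.0, 33.1, 21.7] 254.8 323.5
side cell 0.57 [394.0, 295.5, 36.9, 28.4] 411.5 308.1
side rest 0.66 [296.5, 225.3, 38.9, 17.8] 312.0 236.0
side toy 0.78 [219.8, 165.3, 66.2, 40.5] 253.8 187.0
side spent 0.7 [329.6, 173.6, 45.2, 35.3] 351.5 190.6
side spent 0.54 [149.9, 174.0, 16.9, 26.6] 159.4 187.5
side duck 0.68 [398.5, 199.8, 31.7, 31.8] 411.2 215.7
side duck 0.37 [188.9, 164.4, 26.1, 21.3] 200.3 175.8
[ 0.29212799 -0.0850187   1.12737231] [-0.04229499 -0.65496335  0.6276827 ]
```

Run:
```python
import cv2,numpy as np
a=cv2.imread('pics/a.png')[90:330,130:430];b=cv2.imread('pics/b.png')[150:390,130:450]
a=cv2.resize(a,None,fx=2.5,fy=2.5,interpolation=2);b=cv2.resize(b,None,fx=2.5,fy=2.5,interpolation=2)
cv2.imwrite('pics/a2.png',a);cv2.imwrite('pics/b2.png',b)
```

```text
(no output)
```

View pics/a2.png

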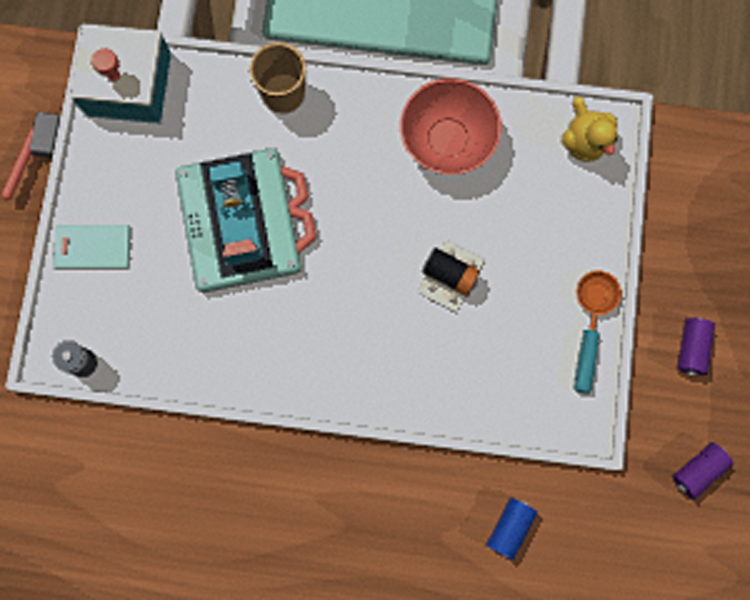

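View pics/b2.png

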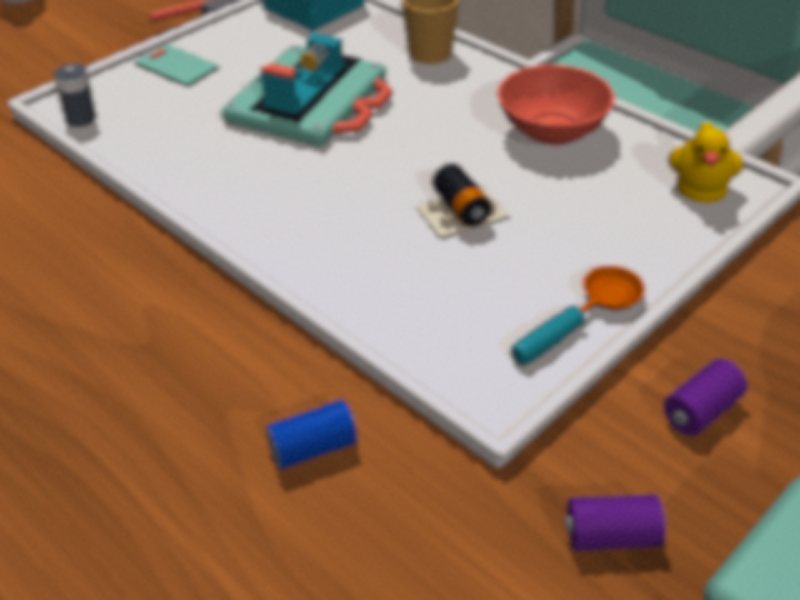

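Top view (full-image pixels): the copper-banded cell lies in the cream rest at (309,198), nub to the lower right. Look-alikes are blue (334,301), purple (410,278) and (411,229), and the grey spent cell at (159,233). I choose the one in the rest. The toy is at (226,177), with its coral lip at the image-lower end of the cradle and the spring at the upper end. Next I compute rough positions.

Run:
```python
from h import *
a=cam('top');b=cam('side')
f=lambda p:(130+p[0]/2.5,90+p[1]/2.5)
g=lambda p:(130+p[0]/2.5,150+p[1]/2.5)
for n,pa,pb in [('flat end top',(432,262),(446,178)),('nub end',(470,278),(480,207)),('lip',(240,247),(280,70)),('cup rim',(278,62),None),('spring',(231,195),(316,52))]:
    print(n,tri((a,f(pa)),(b,g(pb))).round(4) if pb else '',atz(a,f(pa),.036).round(4))
for p in [(178,168),(277,149),(302,273),(202,291)]: print('toy corner',atz(a,f(p),.032).round(4))
for p in [(447,243),(484,255),(457,311),(419,294)]: print('rest corner',atz(a,f(p),.016).round(4))
print(cam('wrist')[2:], R.from_rotvec(monitor.observe()['ee_rot']).as_matrix().round(3))
save('w0',cam('wrist')[0])
```

```text
flat end top [ 0.558  -0.1122  0.0358] [ 0.5589 -0.1129  0.036 ]
nub end [ 0.5484 -0.1583  0.0313] [ 0.5462 -0.1571  0.036 ]
lip [0.5392 0.096  0.0747] [0.5481 0.1028 0.036 ]
cup rim  [0.7736 0.0936 0.036 ]
spring [0.6018 0.1164 0.0606] [0.6069 0.1224 0.036 ]
toy corner [0.632  0.1885 0.032 ]
toy corner [0.6693 0.0795 0.032 ]
toy corner [0.5284 0.0299 0.032 ]
toy corner [0.4936 0.1376 0.032 ]
rest corner [ 0.5882 -0.1278  0.016 ]
rest corner [ 0.5796 -0.1712  0.016 ]
rest corner [ 0.5111 -0.1481  0.016 ]
rest corner [ 0.5249 -0.1032  0.016 ]
(array([[ 3.69270765e-01,  8.85752621e-01,  2.81214147e-01],
       [ 9.29321676e-01, -3.52143777e-01, -1.11157470e-01],
       [ 5.69791616e-04,  3.02385606e-01, -9.53185512e-01]]), array([0.15515649, 0.61084073, 0.38473136])) [[-0.929  0.37   0.   ]
 [ 0.37   0.929  0.   ]
 [ 0.     0.    -1.   ]]
```

Request:
move_arm --pt "2.8 -4 0 0 0 -7" --pt "2.8 -4 0 0 0 -7" --pt "2.8 -4 0 0 0 -7" --pt "2.8 -4 0 0 0 -7" --pt "2.8 -4 0 0 0 -7" --pt "2.8 -4 0 0 0 -7" --pt "2.8 -4 0 0 0 -7" --pt "2.8 -4 0 0 0 -7" --grip 1

```text
clock: 1.6
position: [0.456, 0.259, 0.2461]
ee_rot: [-1.977, -2.442, -0.001]
force: [0.6, 0.5, -0.1]
width: 1.0
```

Request:
move_arm --pt "2.8 -4 0 0 0 -7" --pt "2.8 -4 0 0 0 -7" --pt "2.8 -4 0 0 0 -7" --pt "2.8 -4 0 0 0 -7" --pt "0 0 0 0 0 0"

```text
clock: 2.1
position: [0.5703, 0.093, 0.2464]
ee_rot: [2.513, 1.877, 0.0]
force: [-0.9, -0.1, 1.0]
width: 0.998
```

Run:
```python
from h import *
s=monitor.observe();print(s['clock'],s['position'],s['ee_rot'],s['joints'],s['force'])
a=cam('wrist');save('w1',a[0]);import pickle;pickle.dump(a,open('w1.pkl','wb'))
for t in('cell','rest','toy','cup'):
    for r in outline_of('wrist',t)[:2]: print(t,r['p'],r['rect'])
```

```text
2.1 [0.57031871 0.09300234 0.24637668] [2.51318793e+00 1.87691539e+00 4.75916060e-04] [-0.63918542  0.37815744  0.52770808  1.7243433  -0.20625649  1.09277192
 -0.33515855] [-0.86538147 -0.06151832  1.00469177]
cell 0.8 [295.1, 319.3, 29.8, 30.9]
cell 0.54 [395.1, 120.9, 84.4, 65.2]
rest 0.69 [281.2, 321.8, 53.8, 22.9]
toy 0.85 [209.0, 86.7, 153.1, 144.3]
cup 0.63 [395.2, 121.6, 85.1, 63.0]
```

View pics/w1.png

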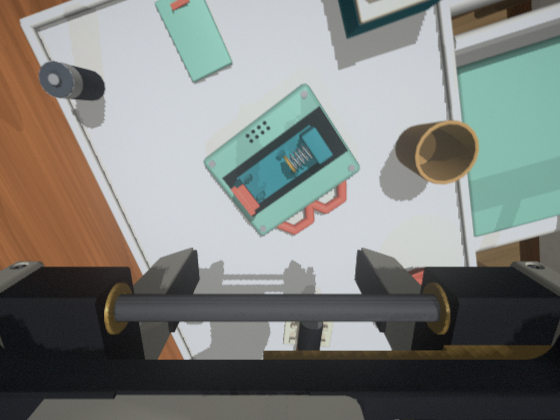

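The wrist view shows the toy whole, with the lip near (245,200), spring near (298,160) and the cup at (437,152). Next I crop the toy at high zoom.

Run:
```python
import cv2
a=cv2.imread('pics/w1.png')[80:240,200:365]
cv2.imwrite('pics/w1c.png',cv2.resize(a,None,fx=3.7,fy=3.7,interpolation=2))
```

```text
(no output)
```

View pics/w1c.png

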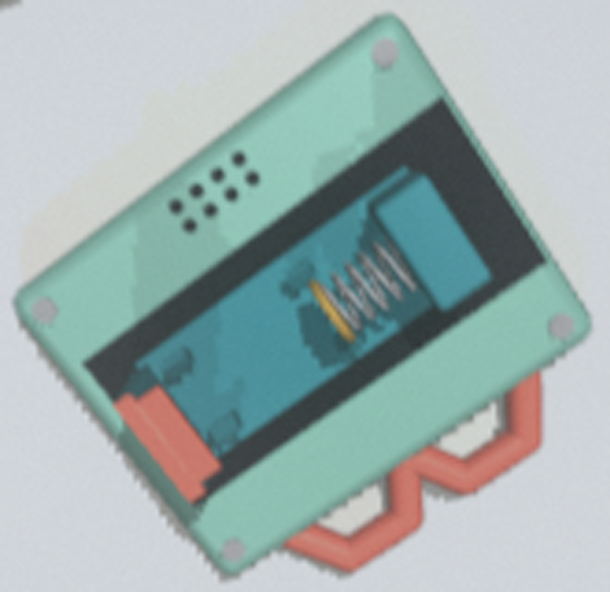

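Request:
move_arm --pt "0 -4.5 -1 0 0 0" --pt "0 -4.5 -1 0 0 0" --pt "0 -4.5 -1 0 0 0" --pt "0 -4.5 -1 0 0 0" --pt "0 -3.5 0 0 0 0" --pt "0 0 0 0 0 0" --pt "0 0 0 0 0 0"

```text
clock: 3.05
position: [0.5671, -0.1136, 0.2058]
ee_rot: [-2.503, -1.897, -0.001]
force: [0.8, -0.1, -0.2]
width: 1.006
```

Run:
```python
from h import *
s=monitor.observe();print(s['clock'],s['position'],s['ee_rot'],s['joints'],s['force'])
a=cam('wrist');save('w2',a[0]);import pickle;pickle.dump(a,open('w2.pkl','wb'))
for t in('cell','rest'):
    for r in outline_of('wrist',t)[:2]: print(t,r['p'],r['rect'])
p=proj(a,(.553,-.135,.036)).astype(int);print(p)
x=max(p[0]-100,0);y=max(p[1]-75,0)
print(x,y);save('w2c',cv2.resize(a[0][y:y+150,x:x+200],None,fx=4,fy=4,interpolation=2))
```

```text
3.05 [ 0.56713217 -0.11355713  0.20581051] [-2.50334273e+00 -1.89726442e+00 -9.05862242e-04] [-0.28388864  0.42507132  0.54523434  1.7742417  -0.25574441  1.01305166
  0.08473087] [ 0.84016424 -0.12183892 -0.2375685 ]
cell 0.94 [249.3, 187.3, 35.1, 56.3]
rest 0.78 [234.1, 187.1, 68.9, 47.3]
rest 0.25 [163.2, 2.2, 149.4, 58.2]
[269 219]
169 144
```

View pics/w2c.png

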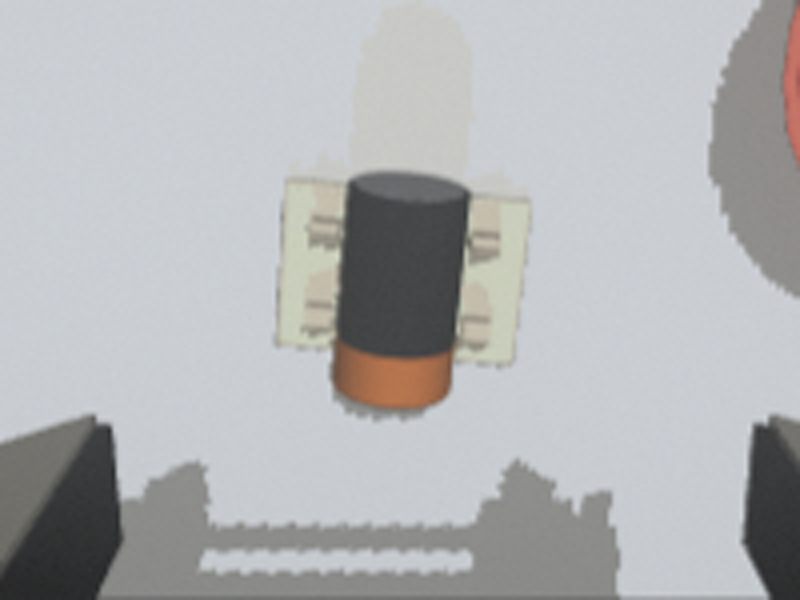

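The close crop confirms the near-black cell with its copper band (crop (395,290)) in the cream rest. But the plate's long side, with the four rib stubs, seems to run across the cell rather than along it. I measure that before gripping.

Run:
```python
from h import *
import pickle
w1=pickle.load(open('w1.pkl','rb'));w2=pickle.load(open('w2.pkl','rb'));a=cam('top');b=cam('side')
f=lambda p:(169+p[0]/4,144+p[1]/4)
print('plate',[atz(w2,f(p),.016)[:2].round(4) for p in[(287,178),(530,200),(515,363),(277,345)]])
print('ribs z.03',[atz(w2,f(p),.027)[:2].round(4) for p in[(312,215),(500,235),(490,320),(305,305)]])
for z in(.0325,.036): print('cell sides/ends z',z,[atz(w2,f(p),z)[:2].round(4) for p in[(347,185),(469,195),(452,395),(333,385)]])
print('nub end top edge z.052',atz(w2,f((393,356)),.0525).round(4))
# top-view: band/black boundary on the crest; flat-end top edge
for n,pw,pt in[('band',(393,350),None)]:pass
g=lambda p:(200+p[0]/3.7,80+p[1]/3.7)
print('toy corners',[atz(w1,g(p),.032)[:2].round(4) for p in[(388,8),(598,330),(232,583),(10,298)]])
L=[atz(w1,g(p),.012+.043+.023)[:2].round(4) for p in[(150,383),(222,468),(190,503),(115,403)]];print('lip top',L)
print('housing top z.065',[atz(w1,g(p),.065)[:2].round(4) for p in[(375,207),(425,175),(492,275),(443,313)]])
print('plate spring ',[atz(w1,g(p),.055+h)[:2].round(4) for p,h in[((316,283),0),((350,340),0),((333,310),.008)]])
# triangulated heights
print('lip tri', tri((w1,g((150,383))),(a,(130+223/2.5,90+243/2.5))).round(4))
sv=cv2.resize(a[0][180:225,285:335],None,fx=8,fy=8,interpolation=2);sw=cv2.resize(b[0][205:255,285:345],None,fx=6.6,fy=6.6,interpolation=2)
h=min(sv.shape[0],sw.shape[0]);save('tb',np.hstack([sv[:h],sw[:h]]));print(sv.shape,sw.shape)
```

```text
plate [array([ 0.5304, -0.0973]), array([ 0.5943, -0.1218]), array([ 0.5779, -0.1684]), array([ 0.5124, -0.1442])]
ribs z.03 [array([ 0.5358, -0.1069]), array([ 0.5838, -0.1262]), array([ 0.5748, -0.1495]), array([ 0.5262, -0.1312])]
cell sides/ends z 0.0325 [array([ 0.5482, -0.1003]), array([ 0.5787, -0.1117]), array([ 0.5591, -0.1662]), array([ 0.5277, -0.1543])]
cell sides/ends z 0.036 [array([ 0.5486, -0.0996]), array([ 0.5788, -0.1109]), array([ 0.5594, -0.1648]), array([ 0.5284, -0.153 ])]
nub end top edge z.052 [ 0.5491 -0.1431  0.0525]
toy corners [array([0.6341, 0.1964]), array([0.6741, 0.0858]), array([0.5364, 0.0359]), array([0.4981, 0.1485])]
lip top [array([0.5398, 0.1181]), array([0.5517, 0.0886]), array([0.5396, 0.0811]), array([0.5285, 0.1155])]
housing top z.065 [array([0.6137, 0.1455]), array([0.6292, 0.1499]), array([0.6407, 0.1179]), array([0.6248, 0.1114])]
plate spring  [array([0.592 , 0.1287]), array([0.5971, 0.1096]), array([0.5947, 0.1209])]
lip tri [0.5402 0.1163 0.0743]
(360, 400, 3) (330, 396, 3)
```

View pics/tb.png

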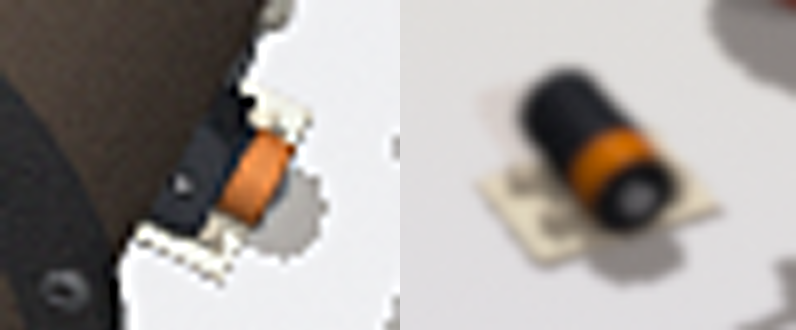

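The plate measures 68 mm across the cell and 50 mm along it, so the cell lies across the rib pair, unlike the text. I fit the cell's pose, including height, to the silhouettes in both views.

```bash
cat > fit.py <<'E'
from h import *
from scipy.optimize import minimize
t=np.linspace(0,2*np.pi,40)
def cyl(p):  # x,y,z,yaw of +y axis
    u=np.array([np.cos(p[3]),np.sin(p[3]),0]);v=np.array([-u[1],u[0],0]);w=np.array([0,0,1]);c=np.array(p[:3])
    ring=lambda s,r:[c+u*s+r*(np.cos(k)*v+np.sin(k)*w) for k in t]
    return ring(-.0305,.0165)+ring(.0275,.0165)+ring(.0305,.005)
def sil(c,P,S=4):
    q=np.array([proj(c,x) for x in P]);h=cv2.convexHull((q*S*1.).astype(np.float32).reshape(-1,1,2))
    m=np.zeros((420*S,560*S),np.uint8);cv2.fillConvexPoly(m,np.round(h).astype(np.int32),1)
    return cv2.resize(m.astype(np.float32),(560,420),interpolation=cv2.INTER_AREA)
def fit(obs,p0):
    def cost(q):
        p=np.array(p0)+np.array(q)*[.01,.01,.01,.1]
        return sum(np.abs(sil(c,cyl(p))-m).sum()/m.sum() for c,m in obs)
    best=min((minimize(cost,q0,method='Nelder-Mead',options=dict(initial_simplex=np.vstack([q0]+[np.array(q0)+.5*e for e in np.eye(4)]),maxiter=150)) for q0 in ([0,0,0,0],[0,0,-.6,0])),key=lambda r:r.fun)
    return np.array(p0)+best.x*[.01,.01,.01,.1],best.fun
E
python3 - <<'E'
from fit import *
obs=[]
for n,px in(('wrist',(268,215)),('side',(313,228))):
    c=cam(n);im=c[0].astype(int);r=outline_of(n,'cell')
    m=[q['mask'] for q in r if q['mask'][px[1],px[0]]]
    # dark or orange pixels near the cell
    k=np.zeros((420,560),bool);x,y=px;k[y-36:y+36,x-30:x+30]=1
    R_,G,B=im[...,0],im[...,1],im[...,2]
    d=k&((im.sum(2)<255)|((R_-B>60)&(R_<235)));d=cv2.morphologyEx(d.astype(np.uint8),cv2.MORPH_OPEN,np.ones((3,3)))
    l,lab=cv2.connectedComponents(d);d=(lab==lab[y,x])
    print(n,d.sum(),[q.sum() for q in m]);obs.append((c,m[0].astype(float),d.astype(float)))
for i in(1,2):
    print(fit([(o[0],o[i]) for o in obs],[.554,-.133,.036,np.radians(-110)]))
    for o in obs: print(fit([(o[0],o[i])],[.554,-.133,.036,np.radians(-110)]))
E
```

```text
wrist 1430 [np.int64(1711)]
side 331 [np.int64(391)]
(array([ 0.55237272, -0.13457756,  0.03018284, -1.9303863 ]), np.float64(0.07723101310760372))
(array([ 0.55208322, -0.13550402,  0.02759582, -1.94346517]), np.float64(0.025569842197545295))
(array([ 0.55471528, -0.13226938,  0.02799199, -1.92117866]), np.float64(0.04299872122762148))
(array([ 0.55259917, -0.1357529 ,  0.02763649, -1.95074805]), np.float64(0.3907433767139205))
(array([ 0.54786008, -0.14830868, -0.00373649, -1.9201662 ]), np.float64(0.10196678321678322))
(array([ 0.59093485, -0.10110284, -0.01014093, -1.99254905]), np.float64(0.09799848942598187))
```

Request:
move_arm --pt "-0.7 -1 -3 0 0 -2.6" --pt "-0.7 -1 -4 0 0 -2.6" --pt "0 0 -3 0 0 0" --pt "0 0 -1 0 0 0" --pt "0 0 0 0 0 0" --pt "0 0 0 0 0 0"

```text
clock: 4.1
position: [0.5541, -0.1343, 0.0969]
ee_rot: [2.586, 1.782, 0.002]
force: [0.2, -0.1, 0.5]
width: 1.0
```

Run:
```python
from h import *
s=monitor.observe();print(s['clock'],s['position'],np.degrees(2*np.arctan2(s['ee_rot'][1],s['ee_rot'][0])),s['force'])
a=cam('wrist');p=proj(a,(.5525,-.1345,.034));print(p)
T=R.from_rotvec(s['ee_rot']).as_matrix()
pts=[proj(a,s['position']+T@[0,sy*.046,.019]) for sy in(-1,1)];print(pts)
save('w3',a[0])
```

```text
4.1 [ 0.55414619 -0.13431218  0.09687025] 69.12296252409965 [ 0.20388177 -0.11832121  0.50827915]
[273.8068133  237.12590129]
[array([196.86243992, 264.54796109]), array([354.68452833, 264.66733541])]
```

View pics/w3.png

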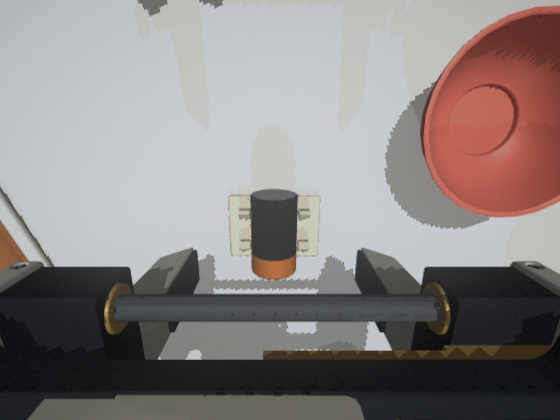

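Request:
move_arm --pt "-0.1 0 -2 0 0 0" --pt "0 0 -1.5 0 0 0" --pt "0 0 -1 0 0 0" --pt "0 0 -0.4 0 0 0" --pt "0 0 0 0 0 0"

```text
clock: 4.65
position: [0.552, -0.1343, 0.0465]
ee_rot: [-2.587, -1.781, 0.001]
force: [0.8, -0.3, -0.8]
width: 1.0
```

Request:
move_arm --pt "0 0 0 0 0 0" --pt "0 0 0 0 0 0" --pt "0 0 0 0 0 0" --pt "0 0 0 0 0 0" --pt "0 0 0 0 0 0" --pt "0 0 0 0 0 0" --pt "0 0 0 0 0 0" --pt "0 0 0 0 0 0" --grip 0.3 --force 8

```text
clock: 5.45
position: [0.5521, -0.1343, 0.0467]
ee_rot: [-2.588, -1.781, 0.0]
force: [1.6, -0.1, -0.1]
width: 0.356
```

Request:
move_arm --pt "0 0 0 0 0 0" --pt "0 0 0 0 0 0" --pt "0 0 0.5 0 0 0" --pt "0 0 1 0 0 0" --pt "0 0 2 0 0 0" --pt "0 0 4 0 0 0" --pt "0 0 4 0 0 0" --pt "0 0 0 0 0 0" --grip 0.1 --force 45

```text
clock: 6.25
position: [0.555, -0.1356, 0.1674]
ee_rot: [2.583, 1.777, 0.01]
force: [0.7, 0.3, -1.4]
width: 0.352
```

Run:
```python
from fit import *
import pickle
s=monitor.observe();print(s['clock'],s['position'],s['ee_rot'],s['force'],s['width'])
T=R.from_rotvec(s['ee_rot']).as_matrix();print(T.round(3))
obs=[]
for n in('wrist','side','top'):
    c=cam(n);p=proj(c,s['position']+T@[0,0,.012]);print(n,p)
    for r in outline_of(n,'cell'):
        x,y,w,h=r['rect']
        if abs(x+w/2-p[0])<40 and abs(y+h/2-p[1])<40: print(r['p'],r['rect'],r['mask'].sum());
    pickle.dump(c,open('l_'+n+'.pkl','wb'));save('l_'+n,c[0])
b=cv2.imread('pics/l_side.png');c=cam('side');p=proj(c,s['position']).astype(int);print(p)
w=cv2.imread('pics/l_wrist.png')[150:350,130:430]
k=cv2.resize(b[p[1]-35:p[1]+40,p[0]-50:p[0]+50],(400,300),interpolation=2)
cv2.imwrite('pics/l.png',np.hstack([k,cv2.resize(w,(400,267))[:267] if 0 else cv2.resize(w,(400,300))]))
```

```text
6.25 [ 0.55500532 -0.13559254  0.16744458] [2.58330231 1.7772957  0.01030717] [ 0.74793655  0.29843366 -1.37716159] 0.3523542186938505
[[ 0.357  0.934  0.009]
 [ 0.934 -0.357 -0.001]
 [ 0.002  0.009 -1.   ]]
wrist [275.73015748 270.46485768]
0.68 [247.7, 206.7, 60.6, 118.9] 5020
side [316.60966725 179.95712223]
0.83 [312.0, 172.3, 15.8, 24.4] 316
top [314.23701947 186.29381218]
[316 174]
```

View pics/l.png

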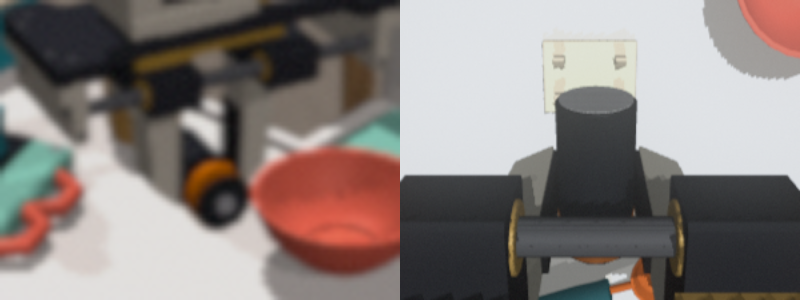

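Run:
```python
from h import *
import pickle
from scipy.optimize import least_squares
c=pickle.load(open('l_wrist.pkl','rb'));s=monitor.observe()
T=R.from_rotvec(s['ee_rot']).as_matrix();o=s['position']
g=cv2.cvtColor(c[0],cv2.COLOR_RGB2GRAY)
print(g[195:235,277]);print(g[216,240:320])
w=lambda x,y,z:proj(c,o+T@[x,y,z])
for d in(.0275,.0305,.0335):
    for h in(.0107,.0142): print(d,h,'bottom',w(d,0,h+.0165),'top',w(d,0,h-.0165),'sides',w(d,-.0165,h),w(d,.0165,h))
```

```text
[222 222 223 222 223 224 223 223 222 222 222 212 165 119 119 118 115 114
 114 114 114 115 112 114 116 114 114 113 113 124 112  77  72  68  66  64
  66  65  65  66]
[223 223 222 223 223 213 179 112  85 110 118 116 117 116 115 115 114 117
 115 116 115 115 113 116 115 116 115 116 114 114 113 115 116 114 114 115
 114 115 114 114 115 114 113 116 115 114 114 113 116 114 115 115 115 115
 115 116 115 117 116 116 116 118 117 118 114  89  81 174 220 225 224 224
 225 225 224 224 226 225 225 225]
0.0275 0.0107 bottom [268.76567641 211.81988951] top [267.78198263 231.618989  ] sides [238.31918298 220.8794129 ] [298.26291669 220.67900405]
0.0275 0.0142 bottom [268.85034865 210.11566607] top [267.90546512 229.13361986] sides [239.01375249 218.83560264] [297.77335044 218.64308805]
0.0305 0.0107 bottom [268.72632659 207.04827689] top [267.72839143 225.95909756] sides [238.10981393 215.69636795] [298.38056906 215.50511513]
0.0305 0.0142 bottom [268.81212718 205.42236012] top [267.85377622 223.58306216] sides [238.81226133 213.7446381 ] [297.88605441 213.56096163]
0.0335 0.0107 bottom [268.686583   202.22891572] top [267.67415002 220.23053558] sides [237.89814628 210.4564201 ] [298.49951054 210.27453676]
0.0335 0.0142 bottom [268.77353021 200.68294614] top [267.801474  217.9666445] sides [238.60860227 208.59889846] [297.99996863 208.42426173]
```

Run:
```python
from h import *
s0=monitor.observe();c=cam('wrist');g=cv2.cvtColor(c[0],cv2.COLOR_RGB2GRAY)
print(s0['position'],s0['ee_rot'],s0['force'])
s=s0
T=R.from_rotvec(s['ee_rot']).as_matrix();o=s['position']
def edges(v): 
    d=np.abs(np.diff(v.astype(int)));return [(i,d[i]) for i in range(len(d)) if d[i]>25]
print([(i+190,e) for i,e in edges(g[190:235,277])],[(i+235,e) for i,e in edges(g[216,235:320])])
w=lambda x,y,z:proj(c,o+T@[x,y,z]).round(1)
for d in(.0275,.0305,.0335):
    for h in(.0107,.0142): print(d,h,'bottom',w(d,0,h+.0165),'top',w(d,0,h-.0165),'sides',w(d,-.0165,h),w(d,.0165,h))
```

```text
[ 0.55139943 -0.13410232  0.16063988] [-2.58656138 -1.78066827  0.00266716] [ 0.23541847  0.27243353 -1.50115102]
[(206, np.int64(45)), (207, np.int64(48)), (225, np.int64(40))] [(241, np.int64(29)), (243, np.int64(28)), (245, np.int64(35)), (246, np.int64(74)), (247, np.int64(27)), (304, np.int64(28)), (306, np.int64(89)), (307, np.int64(45))]
0.0275 0.0107 bottom [275.8 215.4] top [275.6 237.1] sides [244.5 225.1] [306.9 225.2]
0.0275 0.0142 bottom [275.8 213.5] top [275.6 234.3] sides [245.2 222.9] [306.3 222.9]
0.0305 0.0107 bottom [275.8 210.5] top [275.6 231.2] sides [244.3 219.8] [307.1 219.8]
0.0305 0.0142 bottom [275.8 208.7] top [275.6 228.6] sides [245.  217.6] [306.4 217.7]
0.0335 0.0107 bottom [275.8 205.5] top [275.6 225.2] sides [244.2 214.3] [307.2 214.4]
0.0335 0.0142 bottom [275.8 203.8] top [275.6 222.7] sides [244.8 212.3] [306.6 212.4]
```

Request:
move_arm --pt "-1.3 2.9 1 0 0 -7.1" --pt "-1.3 2.9 1 0 0 -7.1" --pt "-1.3 2.9 1 0 0 -7.1" --pt "-1.3 2.9 1 0 0 -7.1" --pt "-1.3 2.9 0 0 0 -7" --pt "-1.3 2.9 0 0 0 -7" --pt "-1.3 2.9 0 0 0 -7" --pt "0 0 0 0 0 0"

```text
clock: 7.45
position: [0.4591, 0.0731, 0.2008]
ee_rot: [-3.094, -0.539, 0.004]
force: [0.3, -0.4, -1.9]
width: 0.346
```

Request:
move_arm --pt "0 0 0 0 0 0" --pt "0 0 0 0 0 0" --pt "0 0 0 0 0 0" --pt "0 0 0 0 0 0"

```text
clock: 7.85
position: [0.4615, 0.0676, 0.2017]
ee_rot: [3.095, 0.535, 0.0]
force: [-0.1, 0.1, -2.0]
width: 0.352
```

Run:
```python
from h import *
import pickle
s=monitor.observe();print(s['clock'],s['position'],s['ee_rot'],s['joints'].round(3),s['force'],np.degrees(2*np.arctan2(s['ee_rot'][1],s['ee_rot'][0])),np.abs(s['dq']).max())
c=cam('wrist');pickle.dump(c,open('w5.pkl','wb'));save('w5',c[0])
r=outline_of('wrist','toy')[0];print(r['rect'])
x,y,w,h=[int(v) for v in r['rect']];x-=5;y-=5
f=min(800/(w+10),600/(h+10));x=max(x,0);y=max(y,0);print(x,y,f)
save('w5c',cv2.resize(c[0][y:y+h+10,x:x+w+10],None,fx=f,fy=f,interpolation=2))
```

```text
7.85 [0.46145451 0.06755714 0.20172879] [3.09538273e+00 5.34649459e-01 3.48315214e-05] [-0.918  0.271  0.82   2.05  -0.249  0.919 -1.192] [-0.10905841  0.13309482 -2.03745664] 19.599425649861978 0.00586272727540409
[208.9, 2.2, 153.9, 137.1]
203 0 4.081632653061225
```

View pics/w5c.png

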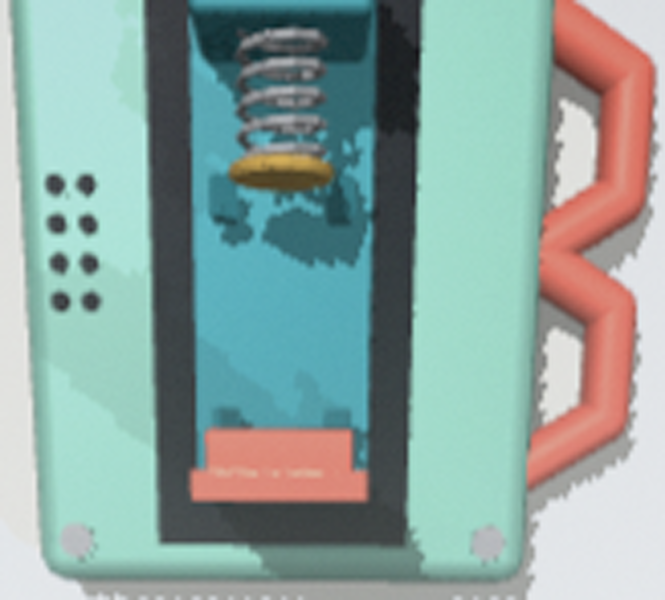

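Run:
```python
from h import *
import pickle
c=pickle.load(open('w5.pkl','rb'));f=lambda p:(203+p[0]/4.0816,p[1]/4.0816)
th=np.radians(199.6);u=np.array([np.cos(th),np.sin(th)]);v=np.array([u[1],-u[0]])# toy y, toy x
def rep(n,p,z):
    q=atz(c,f(p),z)[:2];print(n,q.round(4),'along',(q@u).round(4),'x',(q@v).round(4));return q
rep('lipL',(205,430),.078);rep('lipR',(353,430),.078)
rep('lipwall L',(190,500),.078);rep('lipwall R',(368,500),.078)
rep('springL',(228,172),.055);rep('springR',(333,172),.055);rep('spring low',(281,191),.044);rep('spring top',(281,154),.066)
rep('slab L',(42,570),.028);rep('slab R',(526,570),.028);rep('slab Lt',(20,100),.030);rep('slab Rt',(553,100),.030);rep('slab bottom',(280,580),.03)
rep('pocketL',(160,540),.032);rep('pocketR',(405,540),.032)
s=monitor.observe()['position'];print('tcp',s,s[:2]@u,s[:2]@v)
```

```text
lipL [0.5412 0.1162] along -0.5488 x -0.0721
lipR [0.5512 0.088 ] along -0.5488 x -0.102
lipwall L [0.5273 0.1148] along -0.5352 x -0.0687
lipwall R [0.5395 0.0804] along -0.5353 x -0.1052
springL [0.5907 0.1293] along -0.5999 x -0.0763
springR [0.598  0.1089] along -0.5999 x -0.0981
spring low [0.5931 0.1187] along -0.5985 x -0.0871
spring top [0.5953 0.1191] along -0.6008 x -0.0875
slab L [0.4968 0.148 ] along -0.5176 x -0.0272
slab R [0.5371 0.0349] along -0.5177 x -0.1473
slab Lt [0.5932 0.1803] along -0.6193 x -0.0292
slab Rt [0.6329 0.0691] along -0.6193 x -0.1472
slab bottom [0.5145 0.0916] along -0.5154 x -0.0863
pocketL [0.5138 0.1223] along -0.525 x -0.0572
pocketR [0.5338 0.0661] along -0.5251 x -0.1168
tcp [0.46136639 0.06793652 0.20174569] -0.45742306050497805 -0.09076597714011507
```

Three features give a consistent bay. The axis lies at toy-frame lateral −87 mm, with C at about −572 mm along toy y: lip tip gives −571.3, spring −572.8. Toy yaw is 199.6°. Now I tilt the nub up 30° and go above the bay.

Request:
move_arm --pt "2.7 1.07 -0.5 -2.52 7.07 0" --pt "2.7 1.07 -1 -2.52 7.07 0" --pt "2.7 1.07 -1 -2.52 7.07 0" --pt "2.7 1.07 -1 -2.52 7.07 0" --pt "0 0 -1 0 0 0" --pt "0 0 -0.6 0 0 0" --pt "0 0 0 0 0 0" --pt "0 0 0 0 0 0"

```text
clock: 8.75
position: [0.5686, 0.1107, 0.1531]
ee_rot: [2.912, 0.503, -0.776]
force: [0.0, -0.3, -0.6]
width: 0.35
```

```bash
cat > st.py <<'E'
from h import *
th=np.radians(199.6);u=np.array([np.cos(th),np.sin(th),0]);v=np.array([u[1],-u[0],0]);z=np.array([0,0,1])
def st(C=-.5722,show=True):
    s=monitor.observe();T=R.from_rotvec(s['ee_rot']).as_matrix();p=s['position']
    c=-T[:,0];fl=p+T@[.032,0,.0142]
    print('t',s['clock'],'tilt',np.degrees(np.arcsin(c[2])).round(2),'yaw',np.degrees(np.arctan2(c[1],c[0])).round(2)%360,'roll',np.degrees(T[2,1]).round(2))
    print('tcp a %.1f x %.1f z %.1f'%tuple(1e3*np.array([p@u-C,p@v+.087,p[2]-.055])),'flat a %.1f x %.1f z %.1f'%tuple(1e3*np.array([fl@u-C,fl@v+.087,fl[2]-.055])),'F u %.2f v %.2f z %.2f'%(s['force']@u,s['force']@v,s['force']@z),'w',s['width'].round(3))
if __name__=='__main__': st()
E
python3 st.py
```

```text
t 8.75 tilt 29.84 yaw 199.61 roll -0.07Traceback (most recent call last):
  File "st.py", line 8, in <module>
    if __name__=='__main__': st()
                             ~~^^
  File "st.py", line 7, in st
    print('tcp a %.1f x %.1f z %.1f'%tuple(1e3*np.array([p@u-C,p@v+.087,p[2]-.055])),'flat a %.1f x %.1f z %.1f'%tuple(1e3*np.array([fl@u-C,fl@v+.087,fl[2]-.055])),'F u %.2f v %.2f z %.2f'%(s['force']@u,s['force']@v,s['force']@z),'w',s['width'].round(3))
                                                                                                                                                                                                                                          ^^^^^^^^^^^^^^^^
AttributeError: 'float' object has no attribute 'round'
```

```bash
sed -i "s/s\['width'\].round(3)/round(s['width'],3)/" st.py; python3 st.py
python3 - <<'E'
from h import *
c=cam('wrist');save('w6',cv2.resize(c[0],None,fx=1.3,fy=1.3))
E
```

```text
t 8.75 tilt 29.84 yaw 199.61 roll -0.07
tcp a -0.6 x 0.6 z 98.1 flat a -21.3 x 0.6 z 69.8 F u 0.05 v -0.25 z -0.55 w 0.35
```

View pics/w6.png

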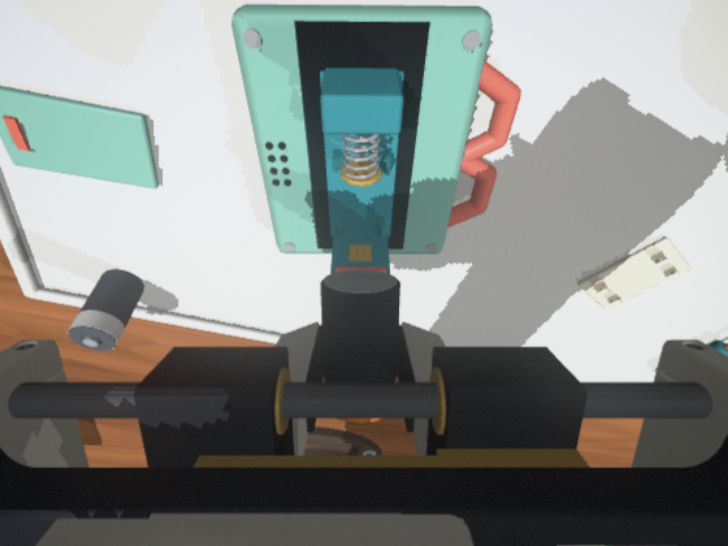

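The held cell (column 360) lines up with the spring (column 361). Descending to the pre-contact height.

Request:
move_arm --pt "0 0 -1.5 0 0 0" --pt "0 0 -1.5 0 0 0" --pt "0 0 -1 0 0 0" --pt "0 0 -0.7 0 0 0" --pt "0 0 -0.5 0 0 0" --pt "0 0 -0.3 0 0 0" --pt "0 0 0 0 0 0" --pt "0 0 0 0 0 0"

```text
clock: 9.6
position: [0.5695, 0.1115, 0.097]
ee_rot: [2.909, 0.505, -0.779]
force: [0.9, 1.2, 9.1]
width: 0.347
```

```bash
python3 st.py
```

```text
t 9.6 tilt 29.99 yaw 199.7 roll -0.03
tcp a -1.8 x 1.0 z 42.0 flat a -22.4 x 1.0 z 13.7 F u -1.24 v 0.84 z 9.11 w 0.347
```

Contact already: Fz is about +9 N, well before expected, so the cell probably sits lower or tilted in the grip. Backing up and refitting the cell in the wrist and side images.

Request:
move_arm --pt "0 0 0.5 0 0 0" --pt "0 0 0.5 0 0 0" --pt "0 0 0.5 0 0 0" --pt "0 0 0 0 0 0" --pt "0 0 0 0 0 0" --pt "0 0 0 0 0 0"

```text
clock: 10.2
position: [0.569, 0.1115, 0.1105]
ee_rot: [2.909, 0.505, -0.781]
force: [-0.0, -0.1, -0.6]
width: 0.349
```

```bash
python3 st.py
python3 - <<'E'
from h import *
s=monitor.observe();c=cam('wrist');g=cv2.cvtColor(c[0],cv2.COLOR_RGB2GRAY)
T=R.from_rotvec(s['ee_rot']).as_matrix();o=s['position']
def edges(v,k): 
    d=np.diff(v.astype(int));return [(i+k,int(d[i])) for i in range(len(d)) if abs(d[i])>12]
for x in(272,277,282):print(x,edges(g[195:260,x],195))
for y in(214,222,230,240):print(y,edges(g[y,225:330],225))
w=lambda x,y,z:proj(c,o+T@[x,y,z]).round(1)
for d in(.0305,.032):
    for h in(.0142,.0172): print(d,h,'bottom',w(d,0,h+.0165),'top',w(d,0,h-.0165),'sides',w(d,-.0165,h),w(d,.0165,h))
# side view crop of the cell + bay
b=cam('side');p=proj(b,o).astype(int);print(p)
x0,y0=p[0]-50,p[1]-35
k=cv2.resize(b[0][y0:y0+75,x0:x0+100],None,fx=8,fy=8,interpolation=2)
save('s1',k);print(x0,y0)
E
```

```text
t 10.2 tilt 30.04 yaw 199.71 roll -0.04
tcp a -1.3 x 1.2 z 55.5 flat a -21.9 x 1.2 z 27.2 F u 0.03 v -0.05 z -0.61 w 0.349
272 [(224, -22)]
277 [(224, -14), (225, -16)]
282 [(224, -21), (225, -17)]
214 [(238, -42), (239, -18), (248, 13), (249, 15), (304, -17), (315, 45), (316, 25)]
222 [(226, -50), (227, -20), (239, -40), (240, -24), (314, 56)]
230 [(229, -17), (245, -33), (246, -72), (247, -34), (306, 65), (307, 47), (317, -17)]
240 [(246, -104), (247, -78), (305, 17), (306, 161), (307, 14)]
0.0305 0.0142 bottom [276.  209.1] top [275.8 229.1] sides [245.2 218.1] [306.6 218.2]
0.0305 0.0172 bottom [276.  207.7] top [275.8 226.9] sides [245.8 216.3] [306.1 216.4]
0.032 0.0142 bottom [276.  206.7] top [275.8 226.2] sides [245.2 215.5] [306.7 215.5]
0.032 0.0172 bottom [276.  205.3] top [275.8 224.1] sides [245.7 213.7] [306.1 213.8]
[245 158]
195 123
```

View pics/s1.png

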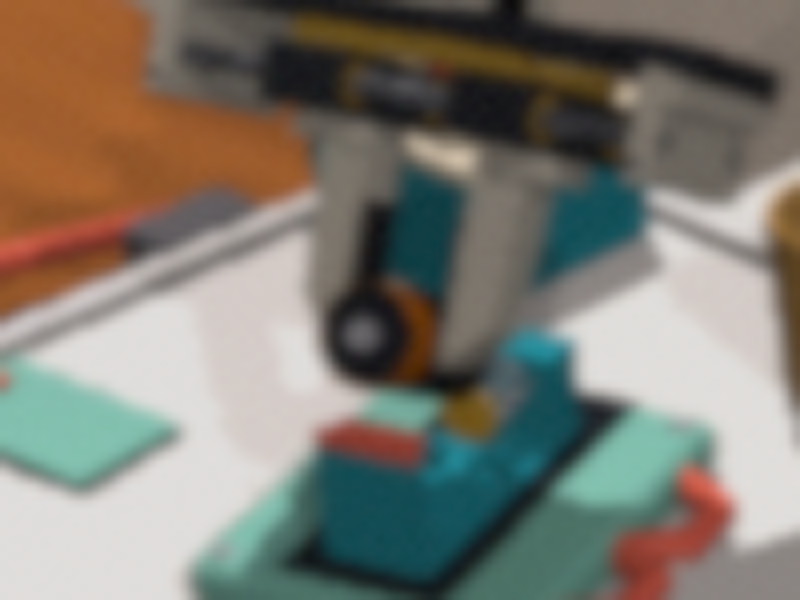

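Side view: cell nub-up with the nub at crop (362,333), lip top at about (375,435), spring plate at (468,410). I compare those pixels with predictions for various grip offsets.

Run:
```python
from st import *
b=cam('side');s=monitor.observe();T=R.from_rotvec(s['ee_rot']).as_matrix();o=s['position']
q=lambda P:((proj(b,P)-[195,123])*8).round(0)
for d in(.0305,.032):
  for h in(.0142,.0172,.0192): print(d,h,'nub',q(o+T@[d-.061,0,h]),'flat lowest',q(o+T@[d,0,h+.0165]),'shoulder low',q(o+T@[d-.058,0,h+.0165]))
C=-.5722
t=lambda x,y,z:C*u+v*(-.0872+x)+u*y+np.array([0,0,.055+z])
for x in(-.015,.015): print('liptip',x,q(t(x,.0225,.023)),'wall out',x*1.2,q(t(x*1.2,.036,.023)),'wallbase',q(t(x*1.2,.036,-.023)))
print('spring c',q(t(0,-.0265,0)),'top',q(t(0,-.0265,.011)))
for x in(-.06,.06):print('slab corner',q(t(x,.061-.0,-.023)))
```

```text
0.0305 0.0142 nub [351. 327.] flat lowest [433. 389.] shoulder low [347. 381.]
0.0305 0.0172 nub [350. 337.] flat lowest [431. 398.] shoulder low [345. 391.]
0.0305 0.0192 nub [349. 344.] flat lowest [430. 404.] shoulder low [344. 397.]
0.032 0.0142 nub [354. 328.] flat lowest [435. 389.] shoulder low [349. 381.]
0.032 0.0172 nub [352. 337.] flat lowest [434. 398.] shoulder low [347. 391.]
0.032 0.0192 nub [351. 344.] flat lowest [432. 404.] shoulder low [346. 397.]
liptip -0.015 [423. 424.] wall out -0.018 [410. 446.] wallbase [421. 572.]
liptip 0.015 [339. 405.] wall out 0.018 [309. 423.] wallbase [322. 548.]
spring c [461. 406.] top [459. 377.]
slab corner [501. 642.]
slab corner [168. 560.]
```

```bash
cat >> st.py <<'E'
def tq():
    s=monitor.observe();t=s['ft_torque'];print('torque u %.3f v %.3f z %.3f'%(t@u,t@v,t@z))
if __name__=='__main__': tq()
E
python3 st.py
```

```text
t 10.35 tilt 30.04 yaw 199.71 roll -0.04
tcp a -1.3 x 1.2 z 55.5 flat a -21.9 x 1.3 z 27.2 F u 0.39 v 0.78 z -2.20 w 0.346
torque u -0.057 v -0.578 z 0.024
```

Request:
move_arm --pt "0 0 -0.4 0 0 0" --pt "0 0 -0.3 0 0 0" --pt "0 0 -0.2 0 0 0" --pt "0 0 0 0 0 0" --pt "0 0 -0.1 0 0 0" --pt "0 0 0 0 0 0"

```text
clock: 10.95
position: [0.5692, 0.1115, 0.1007]
ee_rot: [2.909, 0.505, -0.78]
force: [0.9, 0.6, -0.7]
width: 0.345
```

```bash
python3 st.py
```

```text
t 10.95 tilt 30.02 yaw 199.7 roll -0.04
tcp a -1.4 x 1.1 z 45.7 flat a -22.0 x 1.2 z 17.4 F u -1.05 v 0.25 z -0.69 w 0.345
torque u 0.031 v -0.568 z -0.010
```

Request:
move_arm --pt "0 0 -0.1 0 0 0" --pt "0 0 0 0 0 0" --pt "0 0 0 0 0 0"

```text
clock: 11.25
position: [0.5692, 0.1115, 0.0998]
ee_rot: [2.909, 0.505, -0.78]
force: [0.4, 0.1, -2.3]
width: 0.343
```

```bash
python3 st.py
```

```text
t 11.25 tilt 30.02 yaw 199.7 roll -0.03
tcp a -1.4 x 1.1 z 44.8 flat a -22.0 x 1.2 z 16.5 F u -0.37 v -0.04 z -2.26 w 0.343
torque u 0.023 v -0.592 z 0.016
```

Request:
move_arm --pt "0 0 -0.1 0 0 0" --pt "0 0 0 0 0 0" --pt "0 0 0 0 0 0"

```text
clock: 11.55
position: [0.5692, 0.1115, 0.0987]
ee_rot: [2.909, 0.505, -0.78]
force: [1.1, -0.2, -1.3]
width: 0.348
```

```bash
python3 st.py
```

```text
t 11.55 tilt 30.02 yaw 199.7 roll -0.03
tcp a -1.4 x 1.1 z 43.7 flat a -22.0 x 1.1 z 15.4 F u -1.00 v -0.52 z -1.26 w 0.348
torque u 0.067 v -0.597 z 0.040
```

Request:
move_arm --pt "0 0 -0.1 0 0 0" --pt "0 0 0 0 0 0" --pt "0 0 0 0 0 0"

```text
clock: 11.85
position: [0.5692, 0.1114, 0.098]
ee_rot: [2.909, 0.505, -0.78]
force: [-0.6, 0.7, 2.1]
width: 0.347
```

```bash
python3 st.py
```

```text
t 11.85 tilt 30.02 yaw 199.69 roll -0.03
tcp a -1.4 x 1.0 z 43.0 flat a -22.0 x 1.1 z 14.7 F u 0.30 v 0.86 z 2.13 w 0.347
torque u -0.049 v -0.126 z -0.035
```

Run:
```python
from st import *
import pickle
b=cam('side');w=pickle.load(open('w5.pkl','rb'))
im=b[0].astype(int);m=(im[...,0]-im[...,1]>50)&(im[...,0]-im[...,2]>40)
m[:,:220]=0;m[:170]=0;m[200:]=0;m[:,255:]=0
ys,xs=np.nonzero(m)
h=cv2.approxPolyDP(cv2.convexHull(np.c_[xs,ys].astype(np.int32)),.8,True)[:,0];print('side salmon hull',h.tolist())
for y in range(ys.min(),ys.max()+1): print(y,xs[ys==y].min(),xs[ys==y].max(),end='; ')
print()
f=lambda p:(203+p[0]/4.0816,p[1]/4.0816)
for z0 in(.070,.074,.078,.082,.086,.09):
    print(z0,[proj(b,atz(w,f(p),z0)).round(1).tolist() for p in[(205,430),(353,430),(368,500),(190,500)]])
# cylinder now: flat face edges in wrist image, colour profile
c=cam('wrist');print(c[0][198:232,277].tolist())
```

```text
side salmon hull [[246, 179], [236, 178], [237, 176], [245, 176]]
176 237 245; 177 236 246; 178 236 246; 179 241 246; 
0.07 [[237.3, 176.5], [248.0, 178.9], [246.4, 181.8], [233.3, 178.8]]
0.074 [[237.2, 175.2], [247.8, 177.5], [246.2, 180.4], [233.3, 177.5]]
0.078 [[237.2, 173.8], [247.6, 176.2], [246.0, 179.0], [233.2, 176.1]]
0.082 [[237.1, 172.5], [247.4, 174.8], [245.8, 177.6], [233.2, 174.7]]
0.086 [[237.0, 171.1], [247.2, 173.4], [245.7, 176.1], [233.2, 173.3]]
0.09 [[237.0, 169.8], [247.0, 172.0], [245.5, 174.7], [233.2, 171.9]]
[[104, 91, 59], [115, 99, 61], [116, 100, 61], [117, 99, 59], [116, 99, 59], [107, 94, 57], [76, 92, 83], [51, 100, 107], [49, 98, 105], [52, 95, 103], [64, 85, 90], [75, 77, 79], [71, 76, 77], [71, 76, 76], [72, 75, 76], [70, 74, 75], [71, 75, 76], [71, 74, 74], [71, 76, 76], [73, 76, 78], [73, 76, 77], [74, 76, 79], [71, 74, 76], [72, 75, 76], [70, 74, 75], [78, 81, 83], [71, 75, 75], [40, 46, 45], [31, 38, 38], [33, 37, 41], [36, 41, 42], [34, 41, 41], [34, 38, 38], [29, 38, 37]]
```

Request:
move_arm --pt "0 0 0.3 0 0 0" --pt "0.19 0.07 0 0 0 0" --pt "0.19 0.07 0 0 0 0" --pt "0 0 0 0 0 0" --pt "0 0 0 0 0 0"

```text
clock: 12.45
position: [0.573, 0.1129, 0.1005]
ee_rot: [2.909, 0.505, -0.78]
force: [0.3, -0.4, -2.7]
width: 0.349
```

```bash
python3 st.py
```

```text
t 12.45 tilt 30.03 yaw 199.71 roll -0.04
tcp a -5.4 x 1.2 z 45.5 flat a -26.0 x 1.2 z 17.2 F u -0.11 v -0.47 z -2.68 w 0.349
torque u 0.014 v -0.608 z -0.014
```

Request:
move_arm --pt "0.094 0.034 0 0 0 0" --pt "0.094 0.034 0 0 0 0" --pt "0 0 0 0 0 0" --pt "0 0 0 0 0 0"

```text
clock: 12.85
position: [0.5748, 0.1136, 0.1007]
ee_rot: [2.909, 0.505, -0.78]
force: [-0.1, 0.6, -1.7]
width: 0.352
```

```bash
python3 st.py
```

```text
t 12.85 tilt 30.03 yaw 199.71 roll -0.04
tcp a -7.4 x 1.2 z 45.7 flat a -28.0 x 1.2 z 17.4 F u -0.07 v 0.62 z -1.66 w 0.352
torque u 0.025 v -0.596 z -0.017
```

Request:
move_arm --pt "0.094 0.034 0 0 0 0" --pt "0.094 0.034 0 0 0 0" --pt "0 0 0 0 0 0" --pt "0 0 0 0 0 0"

```text
clock: 13.25
position: [0.5768, 0.1142, 0.1007]
ee_rot: [2.909, 0.505, -0.78]
force: [0.2, -0.3, -1.1]
width: 0.345
```

```bash
python3 st.py
```

```text
t 13.25 tilt 30.02 yaw 199.7 roll -0.03
tcp a -9.5 x 1.1 z 45.7 flat a -30.1 x 1.2 z 17.4 F u -0.06 v -0.33 z -1.08 w 0.345
torque u 0.075 v -0.625 z -0.002
```

Request:
move_arm --pt "0.13 -0.07 0 0 0 0" --pt "0.094 0.034 0 0 0 0" --pt "0 0 0 0 0 0" --pt "0 0 0 0 0 0"

```text
clock: 13.65
position: [0.579, 0.1139, 0.1007]
ee_rot: [2.909, 0.505, -0.78]
force: [-1.1, -0.1, -1.0]
width: 0.349
```

```bash
python3 st.py
```

```text
t 13.65 tilt 30.03 yaw 199.7 roll -0.03
tcp a -11.4 x 0.1 z 45.7 flat a -32.0 x 0.1 z 17.4 F u 1.04 v 0.21 z -1.00 w 0.349
torque u 0.079 v -0.548 z 0.033
```

Request:
move_arm --pt "0.094 0.034 0 0 0 0" --pt "0.094 0.034 0 0 0 0" --pt "0 0 0 0 0 0" --pt "0 0 0 0 0 0"

```text
clock: 14.05
position: [0.5806, 0.1144, 0.1008]
ee_rot: [2.909, 0.504, -0.781]
force: [-2.2, -0.5, 0.8]
width: 0.352
```

```bash
python3 st.py
```

```text
t 14.05 tilt 30.06 yaw 199.69 roll -0.04
tcp a -13.1 x 0.0 z 45.8 flat a -33.7 x 0.1 z 17.5 F u 2.28 v 0.24 z 0.79 w 0.352
torque u 0.004 v 0.181 z -0.019
```

Request:
move_arm --pt "0.094 0.034 0 0 0 0" --pt "0.094 0.034 0 0 0 0" --pt "0 0 0 0 0 0" --pt "0 0 0 0 0 0"

```text
clock: 14.45
position: [0.5826, 0.1152, 0.1008]
ee_rot: [2.909, 0.505, -0.781]
force: [-4.2, -1.7, 0.5]
width: 0.35
```

```bash
python3 st.py
```

```text
t 14.45 tilt 30.04 yaw 199.7 roll -0.03
tcp a -15.3 x 0.1 z 45.8 flat a -35.9 x 0.1 z 17.4 F u 4.51 v -0.20 z 0.53 w 0.35
torque u -0.001 v 0.622 z 0.024
```

Spring first touched at TCP a ≈ −12.0 mm, which puts C at −572.2 mm ±1, agreeing with vision. The v torque (lever about 0.285 m) is the cleaner force gauge. I press on to about 13.5 mm of compression, checking midway.

Request:
move_arm --pt "0.094 0.034 0 0 0 0" --pt "0.094 0.034 0 0 0 0" --pt "0.094 0.034 0 0 0 0" --pt "0.094 0.034 0 0 0 0" --pt "0.094 0.034 0 0 0 0" --pt "0.094 0.034 0 0 0 0" --pt "0 0 0 0 0 0" --pt "0 0 0 0 0 0"

```text
clock: 15.25
position: [0.5875, 0.1169, 0.1008]
ee_rot: [2.908, 0.504, -0.784]
force: [-7.1, -2.4, 2.3]
width: 0.35
```

```bash
python3 st.py
```

```text
t 15.25 tilt 30.16 yaw 199.67 roll -0.04
tcp a -20.4 x 0.0 z 45.8 flat a -41.0 x 0.1 z 17.5 F u 7.43 v 0.14 z 2.33 w 0.35
torque u 0.035 v 1.374 z -0.001
```

Request:
move_arm --pt "0.094 0.034 0 0 0 0" --pt "0.094 0.034 0 0 0 0" --pt "0.094 0.034 0 0 0 0" --pt "0 0 0 0 0 0" --pt "0 0 0 0 0 0"

```text
clock: 15.75
position: [0.5899, 0.1177, 0.1009]
ee_rot: [2.908, 0.503, -0.785]
force: [-7.0, -3.7, 2.3]
width: 0.35
```

```bash
python3 st.py
```

```text
t 15.75 tilt 30.22 yaw 199.65 roll -0.04
tcp a -23.0 x 0.0 z 45.9 flat a -43.5 x 0.1 z 17.5 F u 7.86 v -1.16 z 2.34 w 0.35
torque u 0.031 v 1.816 z -0.005
```

```bash
cat > av.py <<'E'
from st import *
def av(n=6):
    F=[];t=[]
    for i in range(n):
        c=cam('wrist');s=monitor.observe();F.append(s['force']);t.append(s['ft_torque'])
    F=np.mean(F,0);t=np.mean(t,0)
    st();print('AVG F u %.2f v %.2f z %.2f'%(F@u,F@v,F@z),'tau v %.3f u %.3f'%(t@v,t@u))
    return c
if __name__=='__main__':
    c=av();g=c[0].astype(int)
    for x in(270,277,284):
        print(x,'col R',g[196:236,x,0].tolist())
    gg=g.sum(2)
    for y in(228,236):
        d=np.diff(gg[y]);i=[(k,int(d[k])) for k in range(230,325) if abs(d[k])>70];print(y,i)
E
python3 av.py
```

```text
t 16.05 tilt 30.22 yaw 199.65 roll -0.04
tcp a -22.9 x -0.0 z 45.9 flat a -43.4 x 0.0 z 17.5 F u 9.57 v 0.18 z 2.11 w 0.346
AVG F u 9.35 v 0.06 z 2.30 tau v 1.802 u 0.016
270 col R [103, 107, 95, 95, 93, 96, 112, 106, 94, 93, 93, 99, 109, 118, 119, 98, 68, 70, 72, 72, 72, 68, 69, 70, 71, 70, 70, 76, 60, 31, 30, 32, 29, 32, 32, 32, 29, 30, 29, 31]
277 col R [101, 111, 100, 98, 100, 98, 101, 109, 102, 97, 102, 99, 100, 110, 112, 105, 82, 69, 71, 71, 71, 68, 70, 71, 69, 69, 71, 80, 70, 30, 32, 32, 30, 29, 29, 32, 30, 31, 31, 28]
284 col R [100, 94, 104, 100, 102, 107, 100, 94, 101, 102, 105, 108, 111, 114, 118, 100, 70, 70, 70, 70, 70, 69, 69, 71, 71, 71, 68, 68, 54, 33, 33, 30, 30, 32, 33, 34, 31, 31, 33, 28]
228 [(236, -73), (237, -71), (314, 131), (315, 81)]
236 [(238, -101), (313, 161)]
```

Request:
move_arm --pt "0.094 0.034 0 0 0 0" --pt "0.094 0.034 0 0 0 0" --pt "0.047 0.017 0 0 0 0" --pt "0 0 0 0 0 0" --pt "0 0 0 0 0 0"

```text
clock: 16.55
position: [0.5918, 0.1184, 0.1009]
ee_rot: [2.907, 0.503, -0.787]
force: [-10.0, -2.6, 3.7]
width: 0.347
```

```bash
python3 av.py | head -3
```

```text
t 16.85 tilt 30.27 yaw 199.64 roll -0.05
tcp a -25.0 x 0.0 z 45.9 flat a -45.5 x 0.0 z 17.5 F u 9.87 v 0.32 z 2.88 w 0.349
AVG F u 10.50 v -0.06 z 2.99 tau v 2.138 u -0.027
```

Request:
move_arm --pt "-0.047 -0.017 -0.1 0 0 0" --pt "-0.047 -0.017 -0.1 0 0 0" --pt "-0.047 -0.017 -0.1 0 0 0" --pt "-0.047 -0.017 -0.1 0 0 0" --pt "0 0 0 0 0 0" --pt "0 0 0 0 0 0"

```text
clock: 17.45
position: [0.5901, 0.1174, 0.0972]
ee_rot: [2.907, 0.502, -0.786]
force: [-8.8, -3.9, 3.0]
width: 0.35
```

```bash
python3 av.py | head -3
```

```text
t 17.75 tilt 30.28 yaw 199.61 roll -0.02
tcp a -22.9 x -0.3 z 41.9 flat a -43.4 x -0.3 z 13.5 F u 11.03 v -1.03 z 2.25 w 0.349
AVG F u 10.95 v -1.21 z 2.58 tau v 2.116 u 0.185
```

Request:
move_arm --pt "-0.047 -0.017 -0.1 0 0 0" --pt "-0.047 -0.017 -0.1 0 0 0" --pt "-0.047 -0.017 -0.1 0 0 0" --pt "0 0 0 0 0 0" --pt "0 0 0 0 0 0"

```text
clock: 18.25
position: [0.5887, 0.1168, 0.0945]
ee_rot: [2.907, 0.502, -0.786]
force: [-9.6, -3.4, 5.9]
width: 0.344
```

```bash
python3 av.py | head -3
```

```text
t 18.55 tilt 30.27 yaw 199.61 roll -0.02
tcp a -21.5 x -0.4 z 39.3 flat a -42.0 x -0.4 z 10.9 F u 12.04 v -0.36 z 5.15 w 0.347
AVG F u 11.02 v -0.89 z 5.60 tau v 2.357 u 0.125
```

Request:
move_arm --pt "-0.047 -0.017 -0.1 0 0 0" --pt "-0.047 -0.017 -0.1 0 0 0" --pt "0 0 0 0 0 0" --pt "0 0 0 0 0 0"

```text
clock: 18.95
position: [0.5877, 0.1165, 0.0925]
ee_rot: [2.907, 0.502, -0.786]
force: [-10.6, -4.8, 5.9]
width: 0.35
```

```bash
python3 av.py | head -3
```

```text
t 19.25 tilt 30.27 yaw 199.61 roll -0.02
tcp a -20.5 x -0.4 z 37.3 flat a -40.9 x -0.4 z 8.9 F u 11.06 v 0.35 z 5.27 w 0.349
AVG F u 11.00 v -0.24 z 5.27 tau v 2.353 u 0.139
```

Request:
move_arm --pt "-0.038 -0.013 -0.1 0 0 0" --pt "-0.038 -0.013 -0.1 0 0 0" --pt "-0.038 -0.013 -0.1 0 0 0" --pt "0 0 0 0 0 0" --pt "0 0 0 0 0 0"

```text
clock: 19.75
position: [0.5865, 0.116, 0.0894]
ee_rot: [2.907, 0.502, -0.786]
force: [-10.1, -4.2, 4.8]
width: 0.35
```

```bash
python3 av.py
```

```text
t 20.05 tilt 30.29 yaw 199.6 roll -0.02
tcp a -19.2 x -0.4 z 34.2 flat a -39.6 x -0.4 z 5.8 F u 11.20 v -0.40 z 5.35 w 0.348
AVG F u 11.34 v -0.72 z 4.79 tau v 2.352 u 0.149
270 col R [41, 41, 40, 38, 41, 47, 89, 115, 108, 97, 93, 99, 96, 104, 113, 100, 93, 99, 99, 107, 118, 120, 105, 78, 70, 71, 73, 71, 72, 59, 30, 28, 27, 32, 29, 26, 31, 27, 29, 28]
277 col R [41, 42, 40, 37, 39, 48, 83, 109, 102, 95, 105, 105, 99, 101, 110, 100, 96, 102, 100, 106, 109, 113, 106, 87, 73, 70, 72, 70, 81, 72, 32, 30, 25, 31, 27, 28, 29, 31, 26, 31]
284 col R [40, 40, 42, 45, 40, 47, 74, 97, 98, 99, 93, 101, 103, 95, 99, 102, 100, 102, 109, 111, 113, 118, 100, 70, 70, 71, 70, 69, 68, 54, 29, 32, 31, 30, 30, 28, 28, 28, 30, 30]
228 [(233, -73), (317, 165)]
236 [(234, -111), (316, 155)]
```

Request:
move_arm --pt "-0.047 -0.017 -0.1 0 0 0" --pt "-0.047 -0.017 -0.1 0 0 0" --pt "0 0 0 0 0 0" --pt "0 0 0 0 0 0"

```text
clock: 20.45
position: [0.5855, 0.1157, 0.0874]
ee_rot: [2.907, 0.502, -0.787]
force: [-11.3, -5.5, 5.1]
width: 0.348
```

```bash
python3 av.py|head -3
```

```text
t 20.75 tilt 30.29 yaw 199.6 roll -0.02
tcp a -18.1 x -0.4 z 32.2 flat a -38.6 x -0.4 z 3.8 F u 11.04 v -0.72 z 4.49 w 0.349
AVG F u 11.47 v -0.54 z 4.23 tau v 2.294 u 0.150
```

Spring at about 13.4 mm (11.4 N), no lip contact. Starting the roll-down in 5° steps about the flat face, keeping the spring held.

Request:
move_arm --pt "-0.1 -0.015 -0.11 0.84 -2.355 0" --pt "-0.1 -0.015 -0.11 0.84 -2.355 0" --pt "0 0 0 0 0 0" --pt "0 0 0 0 0 0"

```text
clock: 21.15
position: [0.5833, 0.1155, 0.0856]
ee_rot: [2.952, 0.51, -0.661]
force: [-12.0, -4.2, 8.4]
width: 0.35
```

```bash
python3 av.py|head -3
```

```text
t 21.45 tilt 25.26 yaw 199.63 roll -0.04
tcp a -16.2 x 0.1 z 30.4 flat a -39.1 x 0.2 z 3.9 F u 11.63 v -0.23 z 9.04 w 0.348
AVG F u 11.42 v 0.15 z 8.83 tau v 2.627 u -0.041
```

Fz rose with little torque, so the flat end's lower rim is resting on the spring-end ribs: the cell sits about 5 mm lower in the grip than I assumed, which also explains the early lip touch. Adjusting the roll for that.

Request:
move_arm --pt "0 0 0.05 0 0 0" --pt "-0.073 -0.026 -0.08 0.84 -2.355 0" --pt "-0.073 -0.026 -0.08 0.84 -2.355 0" --pt "0 0 0 0 0 0" --pt "0 0 0 0 0 0"

```text
clock: 21.95
position: [0.5817, 0.115, 0.0842]
ee_rot: [2.991, 0.517, -0.534]
force: [-10.9, -3.7, 7.4]
width: 0.347
```

```bash
sed -i 's/\.032,0,\.0142/.032,0,.0195/' st.py; python3 av.py|head -3
```

```text
t 22.25 tilt 20.27 yaw 199.63 roll -0.04
tcp a -14.5 x 0.2 z 28.9 flat a -37.8 x 0.2 z -0.5 F u 10.94 v 0.37 z 6.63 w 0.346
AVG F u 11.08 v 0.40 z 6.44 tau v 2.510 u -0.002
```

Request:
move_arm --pt "-0.066 -0.024 -0.09 0.84 -2.355 0" --pt "-0.066 -0.024 -0.09 0.84 -2.355 0" --pt "0 0 0 0 0 0" --pt "0 0 0 0 0 0"

```text
clock: 22.65
position: [0.5801, 0.1143, 0.082]
ee_rot: [3.026, 0.523, -0.406]
force: [-10.1, -5.5, 6.1]
width: 0.349
```

```bash
python3 av.py|head -3
```

```text
t 22.95 tilt 15.28 yaw 199.63 roll -0.04
tcp a -12.9 x 0.1 z 26.8 flat a -38.6 x 0.2 z -0.5 F u 11.29 v 0.04 z 5.24 w 0.351
AVG F u 11.57 v -0.50 z 5.30 tau v 2.494 u 0.055
```

Request:
move_arm --pt "-0.068 -0.024 -0.11 0.84 -2.355 0" --pt "-0.068 -0.024 -0.11 0.84 -2.355 0" --pt "0 0 0 0 0 0" --pt "0 0 0 0 0 0"

```text
clock: 23.35
position: [0.5785, 0.1138, 0.0793]
ee_rot: [3.054, 0.528, -0.275]
force: [-10.8, -4.7, 3.7]
width: 0.348
```

```bash
python3 av.py|head -3
```

```text
t 23.65 tilt 10.28 yaw 199.63 roll -0.03
tcp a -11.3 x 0.1 z 24.3 flat a -39.3 x 0.1 z -0.6 F u 11.48 v -0.63 z 5.04 w 0.352
AVG F u 11.62 v -0.94 z 4.33 tau v 2.511 u 0.141
```

Request:
move_arm --pt "-0.073 -0.026 -0.12 0.84 -2.355 0" --pt "-0.073 -0.026 -0.12 0.84 -2.355 0" --pt "0 0 0 0 0 0" --pt "0 0 0 0 0 0"

```text
clock: 24.05
position: [0.5768, 0.1133, 0.0765]
ee_rot: [3.078, 0.532, -0.143]
force: [-10.9, -4.7, 1.5]
width: 0.345
```

```bash
python3 av.py|head -3
```

```text
t 24.35 tilt 5.31 yaw 199.63 roll -0.03
tcp a -9.5 x 0.1 z 21.4 flat a -39.5 x 0.2 z -0.9 F u 10.58 v -0.63 z 1.93 w 0.349
AVG F u 11.07 v -0.95 z 1.64 tau v 2.499 u 0.199
```

Request:
move_arm --pt "-0.052 -0.019 -0.12 0.84 -2.355 0" --pt "-0.052 -0.019 -0.12 0.84 -2.355 0" --pt "0 0 0 0 0 0" --pt "0 0 0 0 0 0"

```text
clock: 24.75
position: [0.5752, 0.1131, 0.0736]
ee_rot: [-3.095, -0.536, 0.01]
force: [-9.0, -4.2, -1.7]
width: 0.344
```

```bash
python3 av.py|head -3
```

```text
t 25.05 tilt 0.36 yaw 199.65 roll -0.06
tcp a -7.9 x 0.6 z 18.5 flat a -39.8 x 0.6 z -1.2 F u 10.20 v 0.00 z -1.15 w 0.348
AVG F u 10.89 v -0.21 z -1.41 tau v 2.673 u 0.081
```

Level with spring held at about 12.7 mm and only the cell's weight on z. Now I ease towards +y so the spring follows until the nub meets the wall.

Request:
move_arm --pt "-0.094 -0.034 0 0 0 0" --pt "-0.094 -0.034 0 0 0 0" --pt "-0.094 -0.034 0 0 0 0" --pt "-0.094 -0.034 0 0 0 0" --pt "-0.094 -0.034 0 0 0 0" --pt "0 0 0 0 0 0" --pt "0 0 0 0 0 0"

```text
clock: 25.75
position: [0.5716, 0.1118, 0.0737]
ee_rot: [3.095, 0.536, -0.007]
force: [-7.1, -3.1, -3.5]
width: 0.347
```

```bash
python3 av.py|head -3
```

```text
t 26.05 tilt 0.27 yaw 199.66 roll -0.04
tcp a -3.8 x 0.6 z 18.7 flat a -35.7 x 0.6 z -1.0 F u 8.53 v -0.60 z -2.36 w 0.347
AVG F u 8.40 v -0.37 z -3.02 tau v 2.074 u 0.059
```

Request:
move_arm --pt "-0.094 -0.034 0 0 0 0" --pt "-0.094 -0.034 0 0 0 0" --pt "0 0 0 0 0 0" --pt "0 0 0 0 0 0"

```text
clock: 26.45
position: [0.571, 0.1116, 0.0741]
ee_rot: [3.095, 0.537, -0.004]
force: [-5.4, -1.7, -4.3]
width: 0.35
```

```bash
python3 av.py|head -3
```

```text
t 26.75 tilt 0.13 yaw 199.69 roll -0.02
tcp a -3.2 x 0.6 z 19.2 flat a -35.1 x 0.7 z -0.4 F u 5.60 v 0.56 z -4.09 w 0.347
AVG F u 5.91 v 0.04 z -4.66 tau v 1.564 u 0.056
```

Blocked after 0.6 mm with force backwards and down: the upper shoulder is catching the lip because the cell is still about 3° nub-up in the grip. Backing off 2.5 mm and rolling the nub down further.

Request:
move_arm --pt "0.12 0.043 0 0 0 0" --pt "0.21 0.074 0 0 0 0" --pt "-0.047 -0.017 -0.1 0.587 -1.649 0" --pt "-0.047 -0.017 -0.1 0.587 -1.649 0" --pt "0 0 0 0 0 0" --pt "0 0 0 0 0 0"

```text
clock: 27.35
position: [0.5721, 0.1119, 0.072]
ee_rot: [-3.084, -0.534, -0.088]
force: [-8.9, -4.1, -2.2]
width: 0.35
```

```bash
python3 av.py|head -3
```

```text
t 27.65 tilt -3.27 yaw 199.66 roll -0.04
tcp a -4.6 x 0.5 z 17.0 flat a -37.7 x 0.6 z -0.6 F u 9.13 v -0.41 z -1.52 w 0.349
AVG F u 9.36 v -0.17 z -1.71 tau v 2.450 u 0.057
```

Request:
move_arm --pt "-0.02 -0.007 -0.12 0.67 -1.88 0" --pt "0 0 0 0 0 0" --pt "0 0 0 0 0 0"

```text
clock: 27.95
position: [0.572, 0.1115, 0.0707]
ee_rot: [-3.076, -0.533, -0.141]
force: [-8.7, -4.0, -2.4]
width: 0.353
```

```bash
python3 av.py|head -3
```

```text
t 28.25 tilt -5.25 yaw 199.65 roll -0.02
tcp a -4.2 x 0.2 z 15.7 flat a -37.8 x 0.2 z -0.8 F u 9.91 v -1.62 z -2.56 w 0.349
AVG F u 9.78 v -0.87 z -2.53 tau v 2.560 u 0.273
```

Request:
move_arm --pt "0 0 -0.1 0 0 0" --pt "0 0 0 0 0 0" --pt "0 0 0 0 0 0"

```text
clock: 28.55
position: [0.5723, 0.1119, 0.07]
ee_rot: [-3.076, -0.533, -0.142]
force: [-9.3, -3.5, 1.5]
width: 0.345
```

```bash
python3 av.py|head -3
```

```text
t 28.85 tilt -5.28 yaw 199.66 roll -0.04
tcp a -4.5 x 0.4 z 15.0 flat a -38.1 x 0.4 z -1.5 F u 10.10 v -0.07 z 1.47 w 0.349
AVG F u 10.26 v -0.15 z 0.77 tau v 2.675 u 0.091
```

Request:
move_arm --pt "0 0 -0.1 0 0 0" --pt "0 0 0 0 0 0" --pt "0 0 0 0 0 0"

```text
clock: 29.15
position: [0.5725, 0.1119, 0.0695]
ee_rot: [-3.076, -0.533, -0.143]
force: [-10.6, -4.7, 7.0]
width: 0.347
```

```bash
python3 av.py|head -3
```

```text
t 29.45 tilt -5.31 yaw 199.66 roll -0.05
tcp a -4.7 x 0.4 z 14.4 flat a -38.4 x 0.4 z -2.0 F u 11.46 v -0.18 z 7.25 w 0.349
AVG F u 11.31 v 0.09 z 6.84 tau v 2.990 u -0.029
```

Rib contact now mainly at the nub end, so the nub is down. Easing up slightly and moving towards the wall again.

Request:
move_arm --pt "0 0 0.12 0 0 0" --pt "-0.094 -0.034 0 0 0 0" --pt "-0.094 -0.034 0 0 0 0" --pt "-0.094 -0.034 0 0 0 0" --pt "0 0 0 0 0 0" --pt "0 0 0 0 0 0"

```text
clock: 30.05
position: [0.57, 0.1111, 0.0702]
ee_rot: [-3.076, -0.533, -0.143]
force: [-7.1, -3.8, -1.1]
width: 0.348
```

```bash
python3 av.py|head -3
```

```text
t 30.35 tilt -5.34 yaw 199.67 roll -0.03
tcp a -2.1 x 0.5 z 15.2 flat a -35.8 x 0.5 z -1.2 F u 7.73 v -0.73 z -2.09 w 0.347
AVG F u 7.88 v 0.06 z -1.80 tau v 2.144 u 0.044
```

Request:
move_arm --pt "-0.094 -0.034 0 0 0 0" --pt "-0.094 -0.034 0 0 0 0" --pt "0 0 0 0 0 0" --pt "0 0 0 0 0 0"

```text
clock: 30.75
position: [0.5684, 0.1106, 0.0703]
ee_rot: [-3.076, -0.534, -0.144]
force: [-7.2, -1.4, -1.7]
width: 0.35
```

```bash
python3 av.py|head -3
```

```text
t 31.05 tilt -5.37 yaw 199.68 roll -0.02
tcp a -0.4 x 0.5 z 15.3 flat a -34.1 x 0.6 z -1.1 F u 6.40 v 0.84 z -2.27 w 0.352
AVG F u 6.41 v -0.22 z -2.26 tau v 1.957 u 0.047
```

Request:
move_arm --pt "-0.094 -0.034 0 0 0 0" --pt "-0.094 -0.034 0 0 0 0" --pt "0 0 0 0 0 0" --pt "0 0 0 0 0 0"

```text
clock: 31.45
position: [0.5668, 0.11, 0.0704]
ee_rot: [-3.076, -0.534, -0.145]
force: [-6.3, -1.7, -1.5]
width: 0.349
```

```bash
python3 av.py|head -3
```

```text
t 31.75 tilt -5.4 yaw 199.68 roll -0.01
tcp a 1.3 x 0.5 z 15.4 flat a -32.4 x 0.5 z -1.0 F u 5.93 v -0.42 z -2.46 w 0.349
AVG F u 6.10 v -0.14 z -2.59 tau v 1.766 u 0.022
```

Request:
move_arm --pt "-0.094 -0.034 0 0 0 0" --pt "-0.047 -0.017 0 0 0 0" --pt "0 0 0 0 0 0" --pt "0 0 0 0 0 0"

```text
clock: 32.15
position: [0.5658, 0.1097, 0.0705]
ee_rot: [-3.076, -0.534, -0.146]
force: [-4.7, -2.1, -3.6]
width: 0.346
```

```bash
python3 av.py|head -3
```

```text
t 32.45 tilt -5.45 yaw 199.69 roll -0.01
tcp a 2.4 x 0.5 z 15.6 flat a -31.4 x 0.5 z -0.8 F u 5.31 v 0.18 z -3.38 w 0.352
AVG F u 5.06 v 0.14 z -2.97 tau v 1.615 u -0.005
```

Request:
move_arm --pt "-0.094 -0.034 0 0 0 0" --pt "0 0 0 0 0 0" --pt "0 0 0 0 0 0"

```text
clock: 32.75
position: [0.5656, 0.1096, 0.0708]
ee_rot: [-3.076, -0.534, -0.148]
force: [-2.0, -0.3, -4.6]
width: 0.348
```

```bash
python3 av.py|head -3
```

```text
t 33.05 tilt -5.52 yaw 199.7 roll 0.01
tcp a 2.6 x 0.5 z 15.8 flat a -31.1 x 0.5 z -0.5 F u 1.66 v 0.33 z -4.03 w 0.35
AVG F u 1.74 v 0.18 z -4.16 tau v 0.832 u -0.111
```

Wall reached with about 4.9 N left in the spring, as expected at home (4.8 N). Seating onto the ribs, then opening gently.

Request:
move_arm --pt "0.02 0.007 -0.08 0 0 0" --pt "0 0 -0.06 0 0 0" --pt "0 0 0 0 0 0" --pt "0 0 0 0 0 0"

```text
clock: 33.45
position: [0.5659, 0.1096, 0.0699]
ee_rot: [-3.075, -0.534, -0.149]
force: [-4.4, 0.2, 5.8]
width: 0.349
```

```bash
python3 av.py|head -3
```

```text
t 33.75 tilt -5.54 yaw 199.69 roll -0.02
tcp a 2.4 x 0.4 z 14.9 flat a -31.3 x 0.5 z -1.5 F u 4.72 v 1.41 z 5.78 w 0.347
AVG F u 4.05 v 0.90 z 5.51 tau v 1.264 u -0.271
```

Request:
move_arm --pt "0 0 0.06 0 0 0" --pt "0 0 0 0 0 0" --pt "0 0 0 0 0 0" --force 5

```text
clock: 34.05
position: [0.5659, 0.1095, 0.07]
ee_rot: [-3.076, -0.534, -0.148]
force: [-0.4, 0.5, -1.7]
width: 0.355
```

Request:
move_arm --pt "0 0 0 0 0 0" --pt "0 0 0 0 0 0" --pt "0 0 0 0 0 0" --pt "0 0 0 0 0 0" --pt "0 0 0 0 0 0" --grip 0.6

```text
clock: 34.55
position: [0.5655, 0.1094, 0.0699]
ee_rot: [-3.076, -0.534, -0.148]
force: [0.0, -0.1, 0.4]
width: 0.6
```

Request:
move_arm --pt "0 0 0.5 0 0 0" --pt "0 0 1 0 0 0" --pt "0 0 2 0 0 0" --pt "0 0 3 0 0 0" --pt "0 0 3 -2 5 0" --pt "-3 -1.1 3 0 0 0" --pt "-4 -1.5 0 0 0 0" --pt "0 0 0 0 0 0"

```text
clock: 35.35
position: [0.4907, 0.081, 0.1952]
ee_rot: [3.095, 0.532, -0.002]
force: [-0.1, 0.0, -0.8]
width: 0.6
```

Request:
move_arm --pt "-2 -0.7 0 0 0 0" --pt "0 0 0 0 0 0" --pt "0 0 0 0 0 0" --pt "0 0 0 0 0 0"

```text
clock: 35.75
position: [0.4763, 0.0768, 0.1952]
ee_rot: [3.092, 0.537, 0.005]
force: [-0.5, 0.0, -0.0]
width: 0.6
```

```bash
python3 st.py
python3 - <<'E'
from st import *
c=cam('wrist');C=-.5722
t=lambda x,y,z:C*u+v*(-.0872+x)+u*y+np.array([0,0,.055+z])
P=lambda *a:proj(c,t(*a))
print('flat top',P(0,-.0305,.0165),'liptip',P(0,.0225,.023),'sides',P(-.0165,0,0),P(.0165,0,0))
p=P(0,0,0).astype(int);x0,y0=max(p[0]-100,0),max(p[1]-75,0);print(x0,y0)
k=cv2.resize(c[0][y0:y0+150,x0:x0+200],None,fx=4,fy=4,interpolation=2)[:, :500]
k=cv2.resize(c[0][y0:y0+150,x0:x0+200],(480,360),interpolation=2)
b=cam('side');q=proj(b,t(0,0,0)).astype(int);k2=cv2.resize(b[0][q[1]-25:q[1]+35,q[0]-20:q[0]+33],(318,360),interpolation=2)
save('fin',np.hstack([k,k2]));print(q)
E
```

```text
t 35.75 tilt -0.15 yaw 199.72 roll 0.21
tcp a 97.7 x -0.4 z 140.2 flat a 65.7 x -0.4 z 120.8 F u 0.46 v 0.19 z -0.04 w 0.6
torque u -0.010 v 0.154 z 0.014
flat top [275.91203133  56.21201573] liptip [275.78941622 126.39794604] sides [294.79008245  98.82488183] [256.86664476  98.70611811]
175 23
[247 178]
```

View pics/fin.png

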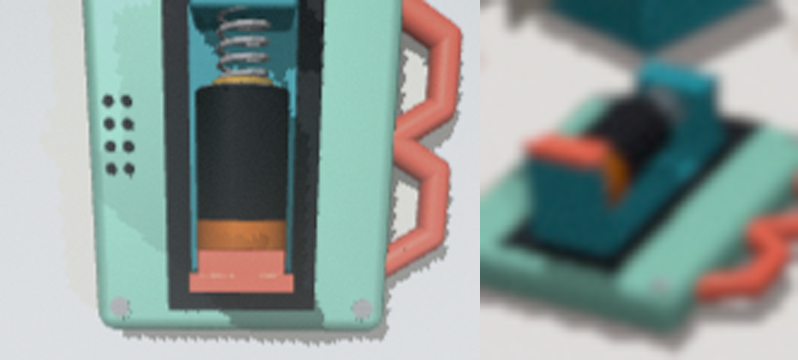

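The picture shows the cell lying straight in the cradle. Its flat end is on the spring plate (crop (243,82)) and the copper end runs under the coral lip (crop (240,250)). The gripper is clear, so I hand in.

```bash
python3 -c "
from cell import workorder;print(workorder.sign_off())"
```

```text
the job is handed in; nothing more can be done
None
```

The copper-banded cell is in the toy's bay and I have handed the job in. It went in flat end first, the spring was pressed back about 13 mm, and the nub was rolled down under the coral lip. I then eased it onto the wall, let go and backed away, at about 36 s on the clock.

**Last checks:**
- **Position:** the final wrist and side pictures show the cell straight and apparently level between spring and lip, with its copper end under the lip. I judged level and height by eye; I did not measure the final angle.
- **Spring:** about 4.9 N was left in the spring when the nub met the wall, against 4.8 N expected at home.
- **Forces:** averaged readings never showed more than about 15 N between cell and toy. After release the gripper read about 0 N.
- **Other things on the tray:** I gave them wide clearance but did not measure them again at the end.

**What disagreed along the way:**
- **Rest:** the cell lay across the rest, along its 50 mm side, not along its 70 mm side as described.
- **Grip height:** the cell sat about 5 mm lower in the grip than I first estimated, which caused an early touch on the lip of about 10 N.
- **Tilt in the grip:** the cell ended about 3 to 5° nub-up in the jaws, so its shoulder caught the lip once. I backed off, rolled it down further, and it then went under freely.

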